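# Aim the item camera at the photo mat and set the tape measure for its picture

### The job

The item camera on its swivel stand has been left looking past the photo mat. First, by its carrying handle or otherwise, swivel and tilt the camera head until the lens points straight at the centre cross of the empty mat and stays so, then stand the tape measure upright on the middle of the mat, ready to be photographed. Leave the camera aimed and do not disturb the other things on the bench.

Things in the scene. Friction and masses are not known exactly. Their poses are not given: they have to be found in the camera images.
- cam_base: round grey base plate of the item camera, 112 mm across, 22 mm high at its hub, screwed to the bench, on the left half of the bench; origin: centre of its underside, on the swivel axis; its -x axis is the way the lens looks at swivel 0
- cam_swivel (a joint): swivel of the camera stand about the vertical axis of the base, rad; 0 = lens looks along the base's -x axis, positive = anticlockwise seen from above; range -2.0 to 2.0; stiff (friction about 0.08 N m), stays where it is left
- cam_tilt (a joint): tilt of the camera head about the level axis through point cam_pivot, rad; 0 = lens looks level, positive = lens looks down; range -0.4 to 1.0; stiff (friction about 0.2 N m), stays where it is left
- cam_pivot (a point): crossing point of the swivel axis and the tilt axis, 160 mm above the bench, in the middle of the camera head; it does not move. The head is a grey box, 88 mm along the view, 70 mm wide, 48 mm high, in a yoke 118 mm wide over its hinge knobs
- cam_handle (a point): middle of the carrying handle's bar, a round level bar (15 mm thick, with a black rubber sleeve 46 mm long) on top of the camera head, parallel to the tilt axis (along the head's y); 85 mm from cam_pivot, straight above it at tilt 0, moving forward and down, toward where the lens looks, as the lens tilts down; 52 mm clear between the handle's legs, 53 mm clear between bar and head
- cam_lens (a point): front of the lens, in the middle of the round black nose of the camera head, 66 mm ahead of cam_pivot; the line of sight runs from cam_pivot through this point, along the head's own -x axis; y is the head's left-right axis and z its up axis
- mat_mid (a point): centre cross of the photo mat, on its upper face, 4 mm above the bench; the mat is a dark rubber square, 120 x 120 mm, with thin white corner angles, fixed to the bench. Obstacle: a black steel post, 78 mm square, taller than the robot, stands 0.345 m straight ahead of the robot (a power box high on its right face); an arm that starts right of it must fold to within 0.28 m of its base axis while it swings across to the left
- measure_mid (a point): centre of the tape measure, a yellow rounded block with a dark plate on its side, 38 mm thick (its x), 68 mm long (its y), 62 mm high, loose, standing upright on the bench; this point is 31 mm above its underside; its z is up
- carton: bystander: brown carton 68 x 107 x 96 mm, behind and to the left of the camera stand; origin: centre of its underside
- label_roll: bystander: white label roll, 62 mm across, 60 mm high, standing on end near the bench's front edge; origin: centre of its underside
- marker_black: bystander: white marker pen with a black cap, 137 mm long, 16 mm high, lying near the right edge of this half of the bench; origin: centre of its underside
Not all that is in view belongs to the job. What is meant by the part that bears measure_mid is not green, and is the larger of those in its own colour.

How it is judged:
By the outcome, as a careful person would: the job done as asked, in the order asked, and still so for the second after the job is handed in, with the robot touching nothing.
It also fails if it takes over 72 s, if anything falls off the work surface, if the arm or the gripper's body presses on something with over 40 N, if the wrist force passes 120 N, or if a joint passes its speed limit or range.

### The arm

A 6-joint arm with a two-finger parallel gripper is mounted at the origin on a cart in front of the work surface, level with it; the furniture and walls round the work are solid. World frame = base frame: x ahead of the robot, y to its left, z up, the work surface at z = 0. Lengths are in mm, angles in rad, forces in N, time in s.
With the tool pointing down it reaches from about 350 to 850 mm from the base axis. Payload 8.1 kg.
Tool frame: the origin (TCP) lies on the centre line of the jaws, within the pads' length; the fingertips stand 22 mm ahead of it and the grasp point (between the pads) lies 3 mm ahead of it (arm.tip_reach is the distance from the TCP to the fingertips, in mm); x points along the fingers, y is the direction in which the jaws open and shut, and the axes are right-handed (so a half turn about x gives the same grasp; the last joint's range is limited). The gripper opens to 85 mm and grips with 20 to 120 N. Pads are 22 mm wide; open, the fingers measure 114 mm over their backs; the gripper's body (76 mm by 85 mm) begins 54 mm behind the grasp point. The pads swing forward as they close: fully open they stand 13 mm farther back than shut.
Start: joints at [-1.188, 0.13, 1.488, -0, 1.523, -0.085], TCP at [270.574, -535.532, 227.792] pointing down, gripper open.
Joint ranges: [-2.96, 2.96], [-0.89, 2.26], [0.02, 2.5], [-1.34, 4.48], [0, 2.73], [-2.66, 2.66]. Speed limits (rad/s): [2.39, 2.39, 2.79, 3.14, 3.14, 3.14].

### API

Orientations are given as a rotation vector (axis times angle).
In Python, from plant import arm gives the robot as it stands. The module is installed in compiled form; this text tells all that it offers.
- The arm moves only by the tool play_rows, never from a script. Its argument "series" is a list of rows, each a list of 7 numbers: the turn, a rotation vector about the tool's x, y, z in degrees, then the shift along the tool's x, y, z in mm, then the finger opening in mm, from 0 to 85.4. In form: [[ax, ay, az, tx, ty, tz, claw], ...]. A call has 1 to 8 rows; each row shifts and turns the commanded pose from where the row before left it, along the tool's axes as they then stand; what a row does not reach is not made up. A row lasts 1/12 s, in which the tool goes at most 41.7 mm and 7.16 degrees, less where a joint would pass 70% of its speed; a pose out of reach is approached as far as the arm can. A call with a gripper value outside its range is refused whole. The fingers move at their own pace and stop on an object; "squeeze" is the grip in N (left out, the last holds). Time passes only in rows, so rows that do not move let the fingers close. It gives the time, the measured TCP pose, the force and the opening at its end, in the units of the state.
- arm.read_state(): the state, without advancing time (a new reading comes with each control period).
- arm.grab_frame(name): name is "scene" or "side" or "wrist"; returns the picture (400x640x3 uint8, red, green, blue); there is no depth.
- arm.camera_params(name): a dict with "mtx" (3x3 intrinsics, pixels), "rvec" (rotation vector, rad) and "tvec" (3), from world to camera coordinates, as OpenCV has them; the wrist camera has in their place "hand_eye" (4x4, takes a point from camera to tool coordinates, whose origin is the TCP and whose axes are the tool frame's). Camera axes: x right, y down, z forward; pixel columns grow to the right and rows downward; lengths in mm; the calibration is good to about 2 mm. A picture is of the moment at which its call begins: read the wrist's pose just before it. camera_params takes no time and is no camera call.
- arm.sign_off(): hands the job in, once; it reports no verdict.
Trained networks look in the newest picture that a camera, given by its name, has taken for a name from the list of things; names that differ only in an ending like _2 or _b are one class to them, and where a whole thing is asked for, a point or a joint stands for the part that bears it (a point fixed in the world has none). Each returns a list of dicts, best first, with "p" (0 to 1); they miss things now and then, are a little off and sometimes report something else, mostly with a low value. They report only what shows in the picture. A call takes as long as a camera call. They do not tell look-alikes from the thing itself.
- arm.find_in(camera, label): "xyz" ([x, y, z] in mm, in world coordinates, good to about 4 mm: the middle of the surface that is visible of it).
- arm.cut_out(camera, label): "region" (400x640 bool, what is visible of it).
- arm.tip_of(camera, label): "xyz" ([x, y, z] in mm, in world coordinates, good to about 4 mm: a listed point, or the origin of a listed thing).
The state is a dict: "t": time; "qpos": joint angles; "qvel": joint speeds; "joint_efforts": joint torques, N m; "position": TCP position; "tcp_rot": TCP orientation; "ft_force": force on the tool from outside, world axes, zero at the start; "ft_torque": the same for the moment, N m; "finger_gap": opening from 0.0 (shut) to 1.0 (fully open).
Only numpy, scipy, OpenCV 4.12 (cv2) and the standard library are available. Lean on these libraries where they do the work, as an engineer would, in place of code of your own. Each camera call takes 0.05 s, during which the arm holds its last target.

## Working session

There is one attempt and no reset: what is moved stays moved. The work goes in short steps, Python scripts to look and compute and a tool call to move; the robot and the scene stay as the last step left them, time stands still between calls to the robot, and variables do not carry over. Pictures are saved under pics/ and viewed, and the job is handed in when it is done.

Besides the shell and the picture viewer there is one more tool, called after "Call:" as name(argument=value, ...) on one line, values as JSON. play_rows: Moves the arm, as the interface text tells. Its arguments: {"type":"object","properties":{"series":{"type":"array","items":{"type":"array","items":{"type":"number"}}},"squeeze":{"type":"number"}},"required":["series"]}

```bash
mkdir -p pics; ls; python3 - <<'E'
from plant import arm
import cv2
s=arm.read_state(); print(s)
for n in ["scene","side","wrist"]:
    im=arm.grab_frame(n); cv2.imwrite(f"pics/{n}0.png",im[:,:,::-1])
    print(n,arm.camera_params(n))
E
```

```text
pics
{'t': 0.0, 'qpos': array([-1.18840462e+00,  1.31165023e-01,  1.48926637e+00,  1.97989075e-05,
        1.52300586e+00, -8.54111039e-02]), 'qvel': array([-1.33874346e-05, -1.00168603e-03,  6.30180262e-04, -2.41494808e-03,
       -1.98541437e-03, -2.15733883e-04]), 'joint_efforts': array([ 1.94902168e-03, -5.69389987e+01, -5.00555706e+01,  9.91979687e-05,
        1.42883405e-02, -3.12701775e-05]), 'position': array([ 270.36965767, -535.01263327,  226.74922786]), 'tcp_rot': array([ 1.96142532,  0.46923623, -1.96193621]), 'ft_force': array([1.55230221, 0.38823679, 0.16072434]), 'ft_torque': array([-0.09234133, -0.00764849,  0.00881487]), 'finger_gap': 1.0030461629195664}
scene {'mtx': array([[433.67325454,   0.        , 317.16525247],
       [  0.        , 433.67325454, 193.3153818 ],
       [  0.        ,   0.        ,   1.        ]]), 'rvec': array([ 0.97389805, -2.18507336,  1.26998825]), 'tvec': array([536.29670916, 209.68390787, 796.33824865])}
side {'mtx': array([[518.55981574,   0.        , 334.09928929],
       [  0.        , 518.55981574, 202.02121821],
       [  0.        ,   0.        ,   1.        ]]), 'rvec': array([ 0.45408543, -2.91929509,  0.81833142]), 'tvec': array([ 555.45092199,  -17.38781373, 1601.07695726])}
wrist {'mtx': array([[311.25833423,   0.        , 323.7293678 ],
       [  0.        , 311.25833423, 193.31859926],
       [  0.        ,   0.        ,   1.        ]]), 'hand_eye': array([[ 8.21826206e-04, -2.74302094e-01,  9.61643222e-01,
        -1.46498494e+02],
       [ 9.99999658e-01,  1.40988520e-04, -8.14389850e-04,
        -2.46361780e-02],
       [ 8.78081863e-05,  9.61643563e-01,  2.74302116e-01,
        -6.94511881e+01],
       [ 0.00000000e+00,  0.00000000e+00,  0.00000000e+00,
         1.00000000e+00]])}
```

View pics/scene0.png

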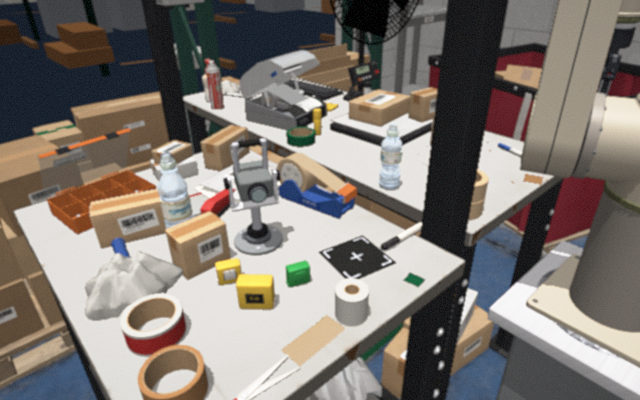

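View pics/side0.png

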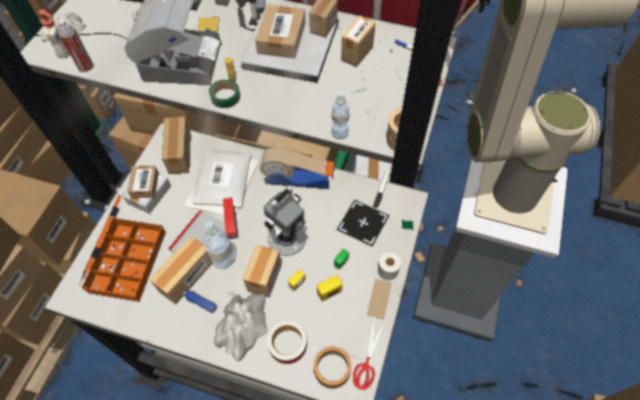

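View pics/wrist0.png

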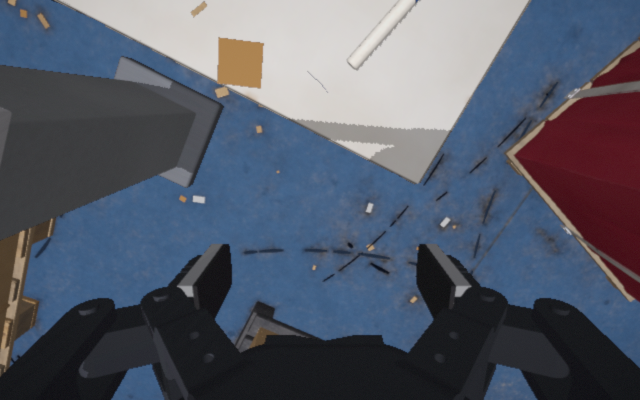

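The scene view shows the camera head at about (258,190) with its lens looking towards the scene camera, the mat at (357,257), the big yellow block at (255,291), a smaller yellow at (228,271) and a green one at (298,273). The side view shows the same layout.

```bash
python3 - <<'E'
from plant import arm
import numpy as np, cv2
for n in ["scene","side"]:
    p=arm.camera_params(n); R=cv2.Rodrigues(p["rvec"])[0]; print(n,"pos",-R.T@p["tvec"])
    arm.grab_frame(n)
    for l in ["cam_base","cam_pivot","cam_handle","cam_lens","mat_mid","measure_mid","carton","label_roll","marker_black"]:
        r=arm.tip_of(n,l); print(n,l,[(np.round(d["xyz"]),round(d["p"],2)) for d in r[:3]])
print(arm.read_state()['t'])
E
```

```text
scene pos [-96.48568709 786.7840911  580.85920317]
scene cam_base [(array([614., 360.,   2.]), 0.87)]
scene cam_pivot [(array([614., 352., 160.]), 0.94)]
scene cam_handle [(array([608., 358., 247.]), 0.63)]
scene cam_lens [(array([560., 381., 155.]), 0.67), (array([608., 357., 244.]), 0.25)]
scene mat_mid [(array([419., 234.,   4.]), 0.89)]
scene measure_mid [(array([448., 472.,  29.]), 0.79), (array([443., 380.,  22.]), 0.65), (array([543., 477.,  25.]), 0.58)]
scene carton [(array([634., 487.,   2.]), 0.81), (array([559., 381., 154.]), 0.36)]
scene label_roll [(array([303., 359.,   2.]), 0.77)]
scene marker_black [(array([397., 106.,   0.]), 0.75)]
side pos [ 282.84779744  976.66872722 1355.87271033]
side cam_base [(array([615., 355.,   1.]), 0.59), (array([394., 100.,   3.]), 0.38)]
side cam_pivot [(array([612., 354., 156.]), 0.96)]
side cam_handle [(array([612., 358., 244.]), 0.81)]
side cam_lens [(array([555., 379., 156.]), 0.67), (array([612., 352., 157.]), 0.3)]
side mat_mid [(array([420., 234.,   1.]), 0.83)]
side measure_mid [(array([449., 469.,  26.]), 0.83), (array([448., 375.,  24.]), 0.65), (array([542., 474.,  24.]), 0.6)]
side carton [(array([632., 488.,   1.]), 0.86), (array([615., 353.,   2.]), 0.66)]
side label_roll [(array([308., 357.,  -0.]), 0.83), (array([451., 474.,  26.]), 0.47)]
side marker_black [(array([395., 104.,   4.]), 0.78)]
1.15
```

```bash
cat > h.py <<'E'
import numpy as np, cv2
from scipy.spatial.transform import Rotation as Ro
from plant import arm
np.set_printoptions(precision=3,suppress=True)
def st():
    s=arm.read_state(); R=Ro.from_rotvec(s["tcp_rot"]).as_matrix()
    return s,np.array(s["position"]),R
def show():
    s,p,R=st()
    print("t",round(s["t"],2),"q",s["qpos"],"p",p,"F",s["ft_force"],"gap",round(s["finger_gap"],3)); print("axes x,y,z:",R[:,0],R[:,1],R[:,2])
def delta(pt,Rt=None,p=None,R=None):
    """total tool-frame shift & turn from current to target"""
    s,p0,R0=st(); p=p0 if p is None else p; R=R0 if R is None else R
    d=R.T@(np.array(pt)-p); w=np.zeros(3) if Rt is None else np.degrees(Ro.from_matrix(R.T@Rt).as_rotvec())
    return d,w
def Rtool(xdir,ydir):
    x=np.array(xdir,float);x/=np.linalg.norm(x);y=np.array(ydir,float);y-=x*(x@y);y/=np.linalg.norm(y)
    return np.stack([x,y,np.cross(x,y)],1)
E
python3 -c "
from h import *
show()"
```

```text
t 1.15 q [-1.188  0.13   1.488  0.     1.523 -0.085] p [ 270.586 -535.503  227.762] F [ 0.145  0.406 -0.219] gap 1.001
axes x,y,z: [ 0.  0. -1.] [ 0.451 -0.893 -0.   ] [-0.893 -0.451 -0.   ]
```

Call:
play_rows(series=[[0,0,0,-20,-30,0,85],[0,0,0,-20,-30,0,85],[0,0,0,-20,-30,0,85],[0,0,0,-20,-30,0,85],[0,0,0,-20,-30,0,85],[0,0,0,-20,-30,0,85]])

```text
t: 1.65
position: [188.8, -373.5, 348.6]
tcp_rot: [1.961, 0.467, -1.961]
ft_force: [-0.4, -1.6, -0.1]
finger_gap: 0.993
```

```bash
python3 -c "
from h import *
show()"
```

```text
t 1.65 q [-1.225 -0.385  1.743 -0.     1.784 -0.122] p [ 188.764 -373.462  348.63 ] F [-0.369 -1.6   -0.053] gap 0.993
axes x,y,z: [ 0. -0. -1.] [ 0.451 -0.893  0.   ] [-0.893 -0.451  0.   ]
```

Call:
play_rows(series=[[0,0,0,-20,-25,0,85],[0,0,0,-20,-25,0,85],[0,0,0,-20,-25,0,85],[0,0,0,-20,-25,0,85],[0,0,0,-20,-25,0,85],[0,0,0,-20,-25,0,85],[0,0,0,-20,-25,0,85],[0,0,0,-20,-25,0,85]])

```text
t: 2.32
position: [98.7, -194.9, 508.9]
tcp_rot: [1.96, 0.466, -1.96]
ft_force: [0.2, 0.0, 0.8]
finger_gap: 0.995
```

```bash
python3 -c "
from h import *
show()
cv2.imwrite('pics/scene1.png',arm.grab_frame('scene')[:,:,::-1])
cv2.imwrite('pics/side1.png',arm.grab_frame('side')[:,:,::-1])"
```

```text
t 2.32 q [-1.338 -0.779  1.678 -0.     2.242 -0.236] p [  98.733 -194.87   508.883] F [0.191 0.    0.802] gap 0.995
axes x,y,z: [ 0.    -0.001 -1.   ] [ 0.451 -0.892  0.001] [-0.892 -0.451  0.   ]
```

View pics/side1.png

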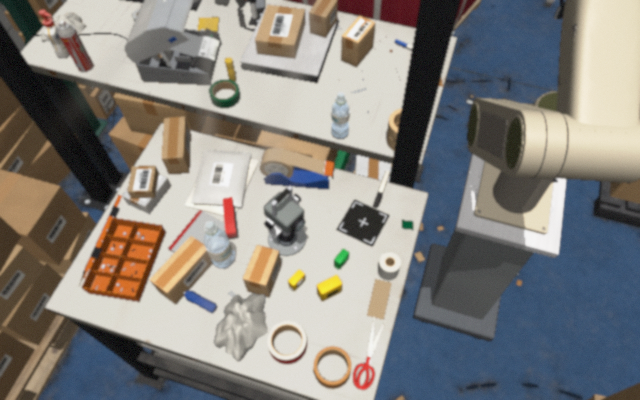

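```bash
python3 - <<'E'
# fit planar kinematics
import numpy as np
from scipy.optimize import least_squares
D=[(.13116,1.48926,1.523,600,227.8),(-.385,1.743,1.784,418.5,348.6),(-.779,1.678,2.242,218.5,508.9)]
A=[];b=[]
for q2,q3,q5,r,z in D:
    a=q2+q3; rr=np.sqrt(r*r-51**2)
    A.append([np.sin(q2),np.sin(a),np.cos(a),1,0]);b.append(rr)
    A.append([np.cos(q2),np.cos(a),-np.sin(a),0,1]);b.append(z)
x,res,rk,sv=np.linalg.lstsq(np.array(A),np.array(b),rcond=None);print(x,res,rk,np.array(A)@x-b)
E
```

```text
[369.20140677 552.27653247  62.0354483    1.03800487 -49.15347236] [0.28763512] 5 [ 0.01468499 -0.27701765 -0.07881644  0.4231019   0.06413145 -0.14608424]
```

The side view shows the arm folded back at the right, with the scene untouched. Next I swing it past the post at a radius of about 200.

```bash
cat >> h.py <<'E'
def sim(rows,p=None,R=None):
    if p is None: _,p,R=st()
    out=[]
    for r in rows:
        p=p+R@np.array(r[3:6]); R=R@Ro.from_rotvec(np.radians(r[:3])).as_matrix(); out.append(p.copy())
    return p,R,np.array(out)
E
python3 -c "
from h import *
rows=[[-7,0,0,0,-6,-24]]*5+[[-7,0,0,0,-1.5,-24]]*9
p,R,o=sim(rows)
for v in o: print(v,np.hypot(v[0],v[1]),np.degrees(np.arctan2(v[1],v[0])))
print(R)"
```

```text
[ 117.104 -178.109  512.098] 213.15786657189307 -56.675738955306414
[ 133.719 -159.781  511.969] 208.35229562326688 -50.074429334604886
[ 147.976 -139.564  511.819] 203.4088819383186 -43.32435547730895
[ 159.663 -117.761  511.651] 198.39376361821868 -36.41098749563138
[168.606 -94.696 511.466] 193.37900172528063 -29.320389757394526
[178.636 -72.842 511.294] 192.91663432531072 -22.18397158620995
[185.928 -49.928 511.107] 192.51500229923525 -15.031243786533334
[190.373 -26.296 510.909] 192.1804525437561 -7.864532869522708
[191.905  -2.299 510.701] 191.9183027978901 -0.6864284987553049
[190.5    21.706 510.489] 191.7327412314947 6.500261209977533
[186.181  45.36  510.273] 191.62674590868005 13.692560996598734
[179.011  68.312 510.058] 191.60202661141335 20.8873850011028
[169.097  90.219 509.847] 191.65899088330988 28.08159686870746
[156.587 110.755 509.644] 191.79673541472317 35.272071526008574
[[ 0.002  0.821  0.57 ]
 [-0.009  0.57  -0.821]
 [-1.    -0.003  0.008]]
```

Call:
play_rows(series=[[-7,0,0,0,-6,-24,85],[-7,0,0,0,-6,-24,85],[-7,0,0,0,-6,-24,85],[-7,0,0,0,-6,-24,85],[-7,0,0,0,-6,-24,85],[-7,0,0,0,-1.5,-24,85],[-7,0,0,0,-1.5,-24,85]])

```text
t: 3.0
position: [187.3, -51.0, 507.2]
tcp_rot: [1.385, 1.085, -1.385]
ft_force: [-0.0, -0.3, 0.8]
finger_gap: 0.991
```

```bash
python3 -c "
from h import *
show()"
```

```text
t 3.0 q [-0.533 -0.839  1.707  0.     2.274 -0.291] p [187.283 -51.018 507.2  ] F [-0.038 -0.279  0.785] gap 0.991
axes x,y,z: [-0.  0. -1.] [ 0.971 -0.24  -0.   ] [-0.24  -0.971 -0.   ]
```

Call:
play_rows(series=[[-7,0,0,0,-1.5,-24,85],[-7,0,0,0,-1.5,-24,85],[-7,0,0,0,-1.5,-24,85],[-7,0,0,0,-1.5,-24,85],[-7,0,0,0,-1.5,-24,85],[-7,0,0,0,-1.5,-24,85],[-7,0,0,0,-1.5,-24,85],[-7,0,0,0,-1.5,-24,85]])

```text
t: 3.67
position: [142.0, 128.7, 507.1]
tcp_rot: [0.652, 1.471, -0.653]
ft_force: [1.6, -0.3, -0.1]
finger_gap: 0.997
```

```bash
python3 -c "
from h import *
show()
cv2.imwrite('pics/side2.png',arm.grab_frame('side')[:,:,::-1])
cv2.imwrite('pics/wrist2.png',arm.grab_frame('wrist')[:,:,::-1])"
```

```text
t 3.67 q [ 0.466 -0.845  1.71   0.     2.278 -0.27 ] p [141.955 128.728 507.065] F [ 1.558 -0.259 -0.056] gap 0.997
axes x,y,z: [-0.001 -0.    -1.   ] [ 0.741  0.671 -0.001] [ 0.671 -0.741 -0.   ]
```

```bash
cat >> h.py <<'E'
from scipy.spatial.transform import Slerp
def path(pt,Rt,n,claw,dec=1,p=None,R=None):
    if p is None: _,p,R=st()
    p0=p.copy(); R0=R.copy(); sl=Slerp([0,1],Ro.from_matrix([R0,Rt])); rows=[]
    for i in range(1,n+1):
        tp=p0+(np.array(pt)-p0)*i/n; tR=sl(i/n).as_matrix()
        d=np.round(R.T@(tp-p),dec); w=np.round(np.degrees(Ro.from_matrix(R.T@tR).as_rotvec()),dec)
        rows.append([*(w+0.),*(d+0.),claw]); p=p+R@d; R=R@Ro.from_rotvec(np.radians(w)).as_matrix()
    for r in rows: print([float(x) for x in r],end=", ")
    print(); print("end",p); return p,R
E
python3 -c "
from h import *
a=np.radians(-24.5)
path([611,357,370],Rtool([0,0,-1],[np.cos(a),np.sin(a),0]),16,85,0)"
```

```text
[4.0, 0.0, 0.0, 9.0, 31.0, 9.0, 85.0], [4.0, 0.0, 0.0, 8.0, 32.0, 8.0, 85.0], [5.0, 0.0, 0.0, 9.0, 32.0, 5.0, 85.0], [4.0, 0.0, 0.0, 8.0, 33.0, 2.0, 85.0], [4.0, 0.0, 0.0, 9.0, 33.0, 0.0, 85.0], [4.0, 0.0, 0.0, 9.0, 32.0, -2.0, 85.0], [4.0, 0.0, 0.0, 8.0, 32.0, -5.0, 85.0], [5.0, 0.0, 0.0, 9.0, 32.0, -7.0, 85.0], [4.0, 0.0, 0.0, 9.0, 32.0, -9.0, 85.0], [4.0, 0.0, 0.0, 8.0, 30.0, -12.0, 85.0], [4.0, 0.0, 0.0, 9.0, 30.0, -14.0, 85.0], [4.0, 0.0, 0.0, 8.0, 28.0, -16.0, 85.0], [5.0, 0.0, 0.0, 9.0, 28.0, -18.0, 85.0], [4.0, 0.0, 0.0, 9.0, 25.0, -20.0, 85.0], [4.0, 0.0, 0.0, 8.0, 24.0, -22.0, 85.0], [4.0, 0.0, 0.0, 9.0, 23.0, -23.0, 85.0], 
end [610.784 356.857 369.838]
```

View pics/side2.png

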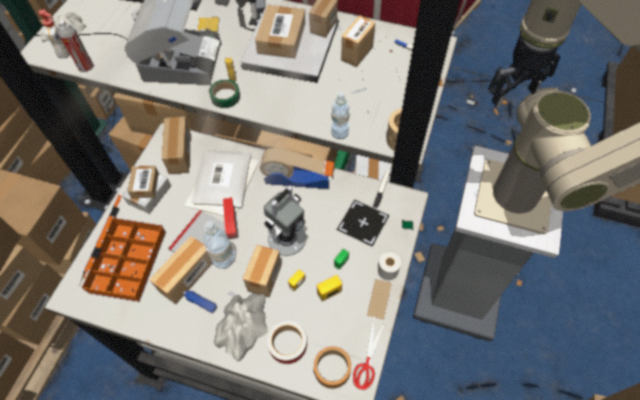

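View pics/wrist2.png

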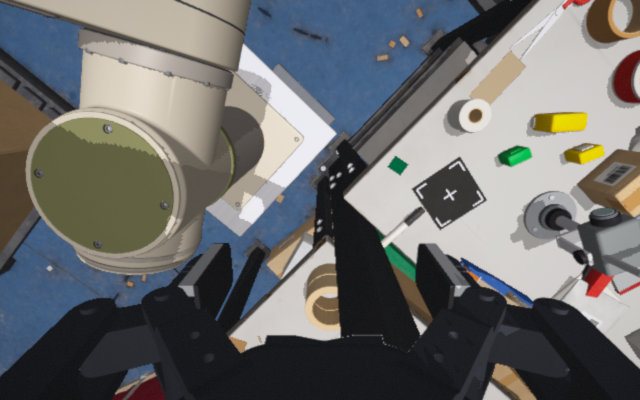

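The arm is past the post. The wrist view shows the mat cross at (449,194), the big yellow block at (559,122) and the camera stand at (560,220). Moving over the bench now.

Call:
play_rows(series=[[4,0,0,9,31,9,85],[4,0,0,8,32,8,85],[5,0,0,9,32,5,85],[4,0,0,8,33,2,85],[4,0,0,9,33,0,85],[4,0,0,9,32,-2,85],[4,0,0,8,32,-5,85],[5,0,0,9,32,-7,85]])

```text
t: 4.43
position: [381.4, 236.9, 437.4]
tcp_rot: [1.113, 1.268, -1.114]
ft_force: [-0.4, 0.7, 0.1]
finger_gap: 0.998
```

```bash
cat >> h.py <<'E'
def looks(cam,labels):
    s,p,R=st(); im=arm.grab_frame(cam)
    for l in labels:
        r=arm.tip_of(cam,l); print(cam,l,[(np.round(d["xyz"],1),round(d["p"],2)) for d in r[:4]])
    return im,p,R
E
python3 -c "
from h import *
show()
im,p,R=looks('wrist',['mat_mid','cam_base','cam_pivot','cam_handle','cam_lens','measure_mid'])
cv2.imwrite('pics/wrist3.png',im[:,:,::-1])"
```

```text
t 4.43 q [ 0.442 -0.26   1.483 -0.     1.92   0.313] p [381.353 236.922 437.448] F [-0.379  0.72   0.104] gap 0.998
axes x,y,z: [-0. -0. -1.] [ 0.992  0.129 -0.001] [ 0.129 -0.992  0.   ]
wrist mat_mid [(array([417. , 229.3,   2. ]), 0.68)]
wrist cam_base [(array([611.5, 352. ,  -2.6]), 0.78)]
wrist cam_pivot [(array([611.2, 354.6, 161. ]), 0.67)]
wrist cam_handle [(array([609.9, 353.6, 244.3]), 0.7)]
wrist cam_lens []
wrist measure_mid [(array([539.8, 478.5,  22.1]), 0.98), (array([447.9, 472.9,  29.9]), 0.71), (array([441.2, 378.9,  21.6]), 0.61)]
```

View pics/wrist3.png

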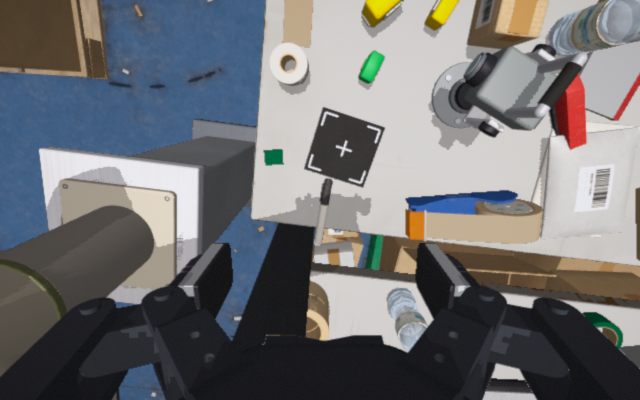

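The wrist view shows the mat cross at (344,148) and the handle bar at about (563,83). I'll triangulate the mat from its pixels in all the views.

```bash
cat >> h.py <<'E'
def ray(cam,uv,p=None,R=None):
    c=arm.camera_params(cam); K=c["mtx"]; d=np.linalg.inv(K)@np.array([uv[0],uv[1],1.])
    if cam=="wrist":
        H=c["hand_eye"]; o=p+R@H[:3,3]; v=R@H[:3,:3]@d
    else:
        Rc=cv2.Rodrigues(c["rvec"])[0]; o=-Rc.T@c["tvec"]; v=Rc.T@d
    return o,v/np.linalg.norm(v)
def onz(cam,uv,z,p=None,R=None):
    o,v=ray(cam,uv,p,R); return o+v*(z-o[2])/v[2]
def proj(cam,X,p=None,R=None):
    c=arm.camera_params(cam); X=np.atleast_2d(X)
    if cam=="wrist":
        H=c["hand_eye"]; Xc=((X-p)@R-H[:3,3])@H[:3,:3]
    else:
        Rc=cv2.Rodrigues(c["rvec"])[0]; Xc=X@Rc.T+c["tvec"]
    u=Xc@c["mtx"].T; return u[:,:2]/u[:,2:]
def tri(rays):
    A=np.zeros((3,3));b=np.zeros(3)
    for o,v in rays: M=np.eye(3)-np.outer(v,v);A+=M;b+=M@o
    X=np.linalg.solve(A,b); return X,[np.linalg.norm((np.eye(3)-np.outer(v,v))@(X-o)) for o,v in rays]
E
python3 - <<'E'
from h import *
s,p,R=st()
w=cv2.imread('pics/wrist3.png'); sc=cv2.imread('pics/scene0.png'); sd=cv2.imread('pics/side0.png')
def big(im,c,h,f,fn):
    x,y=c; cv2.imwrite(fn,cv2.resize(im[y-h:y+h,x-h:x+h],None,fx=f,fy=f,interpolation=cv2.INTER_CUBIC))
cv2.imwrite('pics/z1.png',np.hstack([cv2.resize(im[y-40:y+40,x-40:x+40],(266,266),interpolation=cv2.INTER_CUBIC) for im,(x,y) in [(w,(344,148)),(sc,(357,257)),(sd,(362,223))]]))
for im,cam,(x,y) in [(w,'wrist',(344,148)),(sc,'scene',(357,257)),(sd,'side',(362,223))]:
    g=cv2.cvtColor(im,cv2.COLOR_BGR2GRAY)[y-12:y+13,x-12:x+13].astype(float)
    m=g>110; yy,xx=np.nonzero(m); u,v=x-12+xx.mean(),y-12+yy.mean()
    print(cam,m.sum(),u,v,onz(cam,(u,v),4,p,R))
E
```

```text
wrist 95 343.38947368421054 147.97894736842105 [416.435 234.402   4.   ]
scene 69 356.15942028985506 255.92753623188406 [418.127 234.08    4.   ]
side 40 363.15 221.775 [418.711 230.794   4.   ]
```

View pics/z1.png

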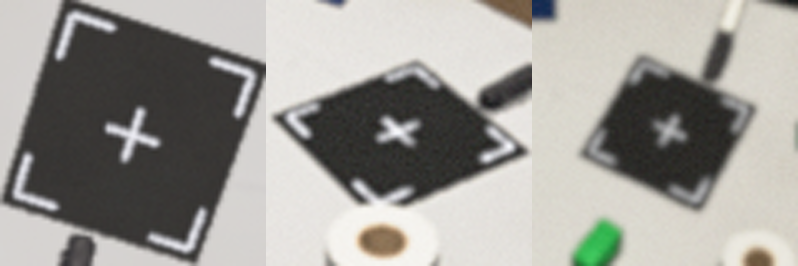

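Call:
play_rows(series=[[4,0,0,9,32,-9,85],[4,0,0,8,30,-12,85],[4,0,0,9,30,-14,85],[4,0,0,8,28,-16,85],[5,0,0,9,28,-18,85],[4,0,0,9,25,-20,85],[4,0,0,8,24,-22,85],[4,0,0,9,23,-23,85]])

```text
t: 5.45
position: [617.1, 347.7, 371.7]
tcp_rot: [1.53, 0.966, -1.524]
ft_force: [-0.1, 0.1, 0.7]
finger_gap: 0.996
```

```bash

python3 -c "
from h import *
show()
im,p,R=looks('wrist',['cam_base','cam_pivot','cam_handle','cam_lens'])
cv2.imwrite('pics/wrist4.png',im[:,:,::-1])"
```

```text
t 5.45 q [0.441 0.434 0.869 0.    1.835 0.884] p [617.084 347.697 371.653] F [-0.074  0.078  0.715] gap 0.996
axes x,y,z: [ 0.003  0.001 -1.   ] [ 0.904 -0.429  0.002] [-0.429 -0.904 -0.003]
wrist cam_base [(array([614.4, 352.7,   0.4]), 0.63)]
wrist cam_pivot [(array([614.2, 353.8, 159.6]), 0.67)]
wrist cam_handle [(array([610.7, 354.8, 245. ]), 0.79), (array([413.4, 230.8,  -4.2]), 0.43)]
wrist cam_lens [(array([554.3, 378.4, 156.3]), 0.85), (array([631.1, 488.6,  -3. ]), 0.55)]
```

View pics/wrist4.png

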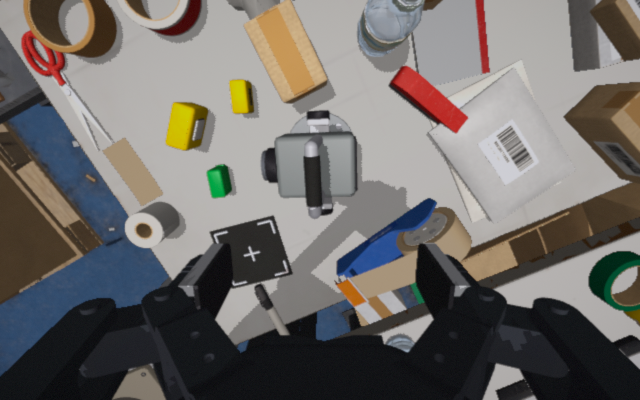

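```bash

python3 -c "
from h import *
print(arm.tip_reach)
path([611,355.5,248],Rtool([0,0,-1],[.906,-.423,0]),6,85,0)"
```

```text
22.0
[0.0, 0.0, 0.0, 21.0, -1.0, -1.0, 85.0], [0.0, 0.0, 0.0, 20.0, -2.0, -1.0, 85.0], [0.0, 0.0, 0.0, 21.0, -1.0, -1.0, 85.0], [0.0, 0.0, 0.0, 20.0, -1.0, -1.0, 85.0], [0.0, 0.0, 0.0, 21.0, -2.0, -1.0, 85.0], [0.0, 0.0, 0.0, 20.0, -1.0, -1.0, 85.0], 
end [611.245 355.922 248.101]
```

Call:
play_rows(series=[[0,0,0,21,-2,-1,85],[0,0,0,20,-2,-1,85],[0,0,0,21,-1,-1,85],[0,0,0,20,-2,-1,85],[0,0,0,21,-2,-1,85],[0,0,0,20,-1,-1,85],[0,0,0,0,0,0,85]])

```text
t: 6.28
position: [607.3, 356.3, 245.5]
tcp_rot: [1.523, 0.969, -1.526]
ft_force: [-0.7, 0.2, -1.3]
finger_gap: 0.998
```

```bash

python3 -c "
from h import *
show()
im,p,R=looks('wrist',[])
cv2.imwrite('pics/wrist5.png',im[:,:,::-1])
im,p,R=looks('side',[])
cv2.imwrite('pics/side5.png',cv2.resize(im[120:290,200:440],(720,510))[:,:,::-1])"
```

```text
t 6.28 q [0.458 0.412 1.124 0.    1.607 0.896] p [607.281 356.339 245.549] F [-0.674  0.187 -1.327] gap 0.998
axes x,y,z: [-0.002 -0.001 -1.   ] [ 0.905 -0.425 -0.001] [-0.425 -0.905  0.001]
```

View pics/wrist5.png

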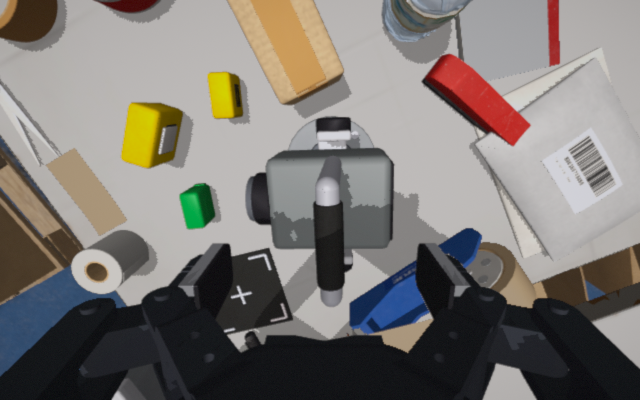

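View pics/side5.png

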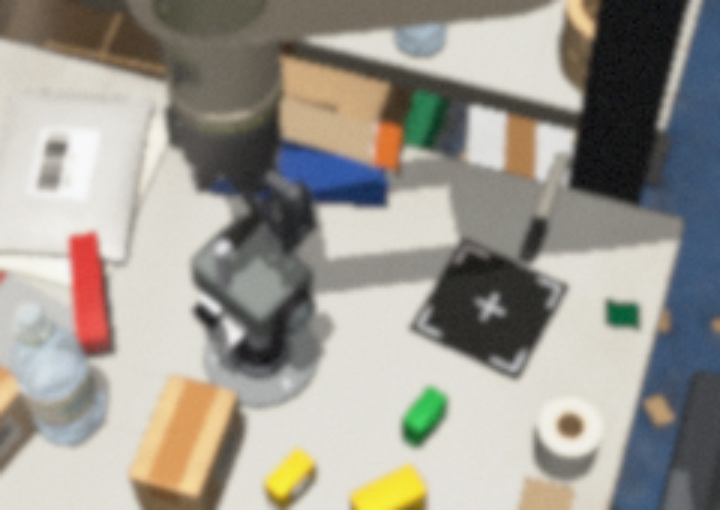

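```bash

python3 -c "
from h import *
s,p,R=st()
print(proj('wrist',p+R[:,0]*3,p,R))
for uv in [(328,205),(329,285),(327.5,190),(330,297)]:
    X=onz('wrist',uv,245,p,R); print(uv,X,R.T@(X-p))"
```

```text
[[323.953 242.802]]
(328, 205) [619.483 374.238 245.   ] [  4.698   2.063 -20.225]
(329, 285) [600.456 332.04  245.   ] [ 4.61   2.782 26.058]
(327.5, 190) [622.601 381.537 245.   ] [  4.713   1.782 -28.157]
(330, 297) [597.768 324.926 245.   ] [ 4.596  3.374 33.64 ]
```

Call:
play_rows(series=[[0,0,0,0,0,0,40],[0,0,0,0,0,0,20],[0,0,0,0,0,0,8],[0,0,0,0,0,0,8],[0,0,0,0,0,0,8],[0,0,0,0,0,0,8],[0,0,0,0,0,0,8],[0,0,0,0,0,0,8]], squeeze=40)

```text
t: 7.05
position: [609.8, 357.0, 247.5]
tcp_rot: [1.526, 0.968, -1.525]
ft_force: [-0.4, -0.3, 3.5]
finger_gap: 0.092
```

```bash

python3 -c "
from h import *
show(); print(arm.read_state()['ft_torque'])
im,p,R=looks('wrist',['cam_lens','cam_pivot','cam_handle'])
cv2.imwrite('pics/wrist6.png',im[:,:,::-1])"
```

```text
t 7.05 q [ 0.457  0.416  1.116 -0.     1.609  0.897] p [609.825 357.    247.489] F [-0.351 -0.327  3.502] gap 0.092
axes x,y,z: [ 0.001  0.    -1.   ] [ 0.905 -0.426  0.001] [-0.426 -0.905 -0.001]
[-0.09   0.036 -0.035]
wrist cam_lens [(array([551.8, 376.7, 155.8]), 0.68)]
wrist cam_pivot [(array([614.6, 353.1, 161.1]), 0.67)]
wrist cam_handle [(array([609.7, 353.2, 245.3]), 0.94)]
```

View pics/wrist6.png

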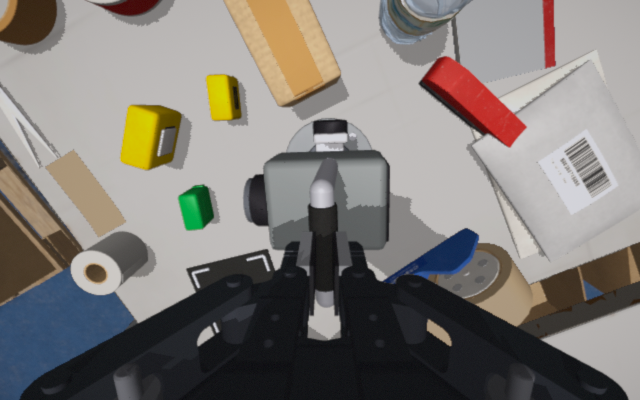

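Call:
play_rows(series=[[0,0,0,0,0,0,0],[0,0,0,0,0,0,0],[0,0,0,0,0,0,0]], squeeze=50)

```text
t: 7.5
position: [610.2, 357.4, 248.6]
tcp_rot: [1.528, 0.968, -1.523]
ft_force: [-0.9, -0.1, 8.7]
finger_gap: 0.002
```

```bash

python3 -c "
from h import *
show(); print(arm.read_state()['ft_torque'])
im,p,R=looks('wrist',[])
cv2.imwrite('pics/wrist7.png',cv2.resize(im[180:360,220:420],(800,720)[:2] if 0 else (660,594),interpolation=cv2.INTER_CUBIC)[:,:,::-1])"
```

```text
t 7.5 q [0.457 0.415 1.115 0.    1.609 0.897] p [610.165 357.392 248.638] F [-0.852 -0.076  8.714] gap 0.002
axes x,y,z: [ 0.003  0.001 -1.   ] [ 0.905 -0.426  0.002] [-0.426 -0.905 -0.002]
[-0.036  0.079  0.031]
```

View pics/wrist7.png

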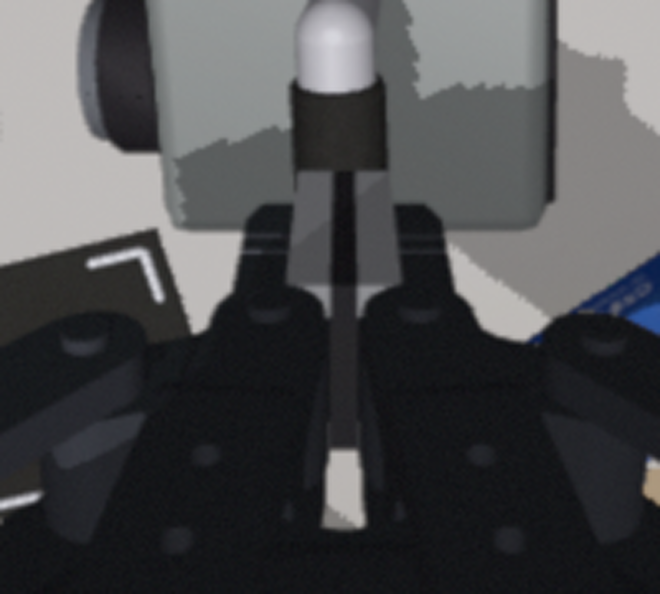

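```bash

python3 -c "
from h import *
s,p,R=st()
for x in (-20,0,22):
  for z in (-11,0,11):
    q=proj('wrist',p+R@np.array([x,0,z]),p,R)[0]; print(x,z,q,(q-[220,180])*3.3)
im,p,R=looks('scene',['cam_handle','cam_lens'])
cv2.imwrite('pics/scene7.png',cv2.resize(im[60:260,150:390],(720,600),interpolation=cv2.INTER_CUBIC)[:,:,::-1])
im,p,R=looks('side',['cam_handle','cam_lens'])
cv2.imwrite('pics/side7.png',cv2.resize(im[140:260,220:360],(700,600),interpolation=cv2.INTER_CUBIC)[:,:,::-1])
"
```

```text
-20 -11 [323.922 242.141] [342.943 205.066]
-20 0 [323.92  264.508] [342.936 278.877]
-20 11 [323.918 285.938] [342.93  349.595]
0 -11 [323.951 225.3  ] [343.039 149.489]
0 0 [323.949 245.293] [343.032 215.466]
0 11 [323.947 264.547] [343.024 279.005]
22 -11 [323.976 210.977] [343.121 102.225]
22 0 [323.974 228.872] [343.113 161.277]
22 11 [323.971 246.181] [343.105 218.398]
scene cam_handle [(array([603.3, 354.4, 244.3]), 0.97)]
scene cam_lens [(array([559.3, 380.4, 156.3]), 0.61), (array([613. , 354.5, 161.6]), 0.54)]
side cam_handle [(array([608.5, 357.3, 246. ]), 0.9)]
side cam_lens [(array([554.7, 378.6, 154.7]), 0.67)]
```

View pics/scene7.png

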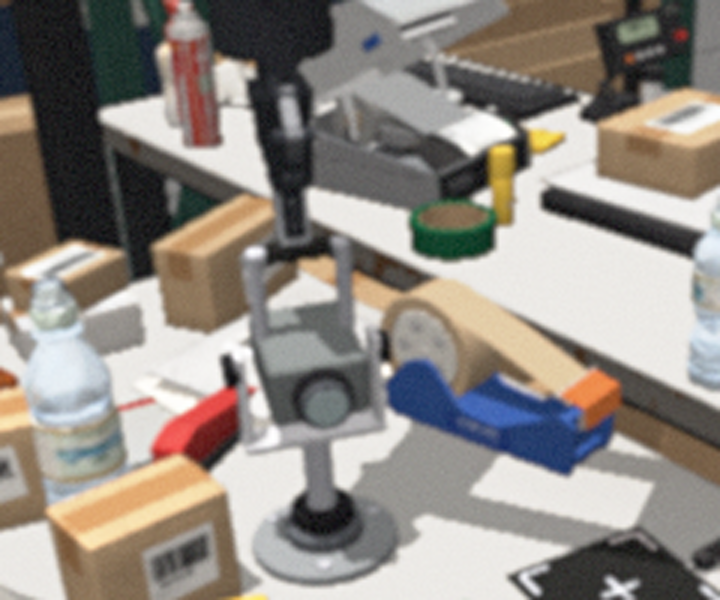

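View pics/side7.png

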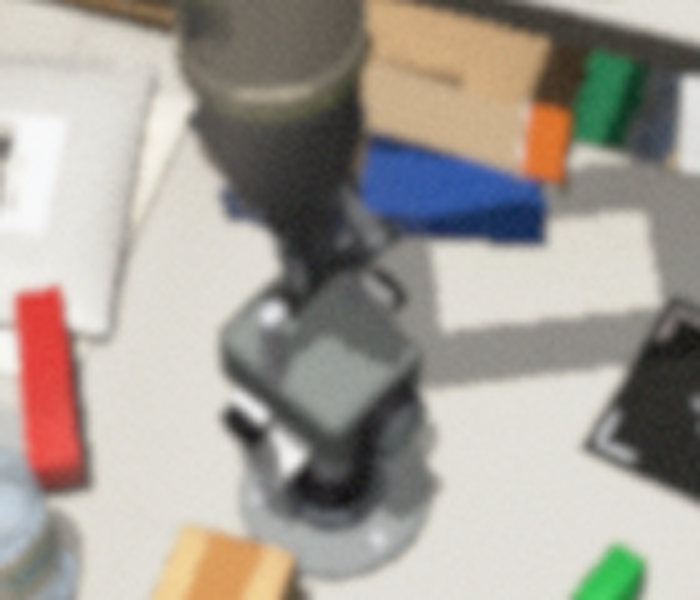

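```bash

python3 -c "
from h import *
s,p,R=st()
im=arm.grab_frame('scene')[:,:,::-1].copy()
c=cv2.resize(im[100:180,210:290],(640,640),interpolation=cv2.INTER_CUBIC)[:600]
for x,col in ((-60,(255,0,255)),(-20,(255,0,0)),(0,(0,255,0)),(22,(0,0,255))):
    q=proj('scene',p+R[:,0]*x)[0]; print(x,q); q=(q-[210,100])*8+3.5; cv2.circle(c,tuple(int(v) for v in q),5,col,-1)
q=(proj('scene',[610,355,245])[0]-[210,100])*8+3.5; cv2.circle(c,tuple(int(v) for v in q),5,(0,255,255),-1)
cv2.imwrite('pics/scene8.png',c)
w=cv2.imread('pics/wrist0.png'); cv2.imwrite('pics/w0z.png',cv2.resize(w[220:400,120:320],(660,594),interpolation=cv2.INTER_CUBIC))
"
```

```text
-60 [245.166 112.258]
-20 [247.082 131.602]
0 [248.008 140.949]
22 [249.003 150.992]
```

View pics/scene8.png

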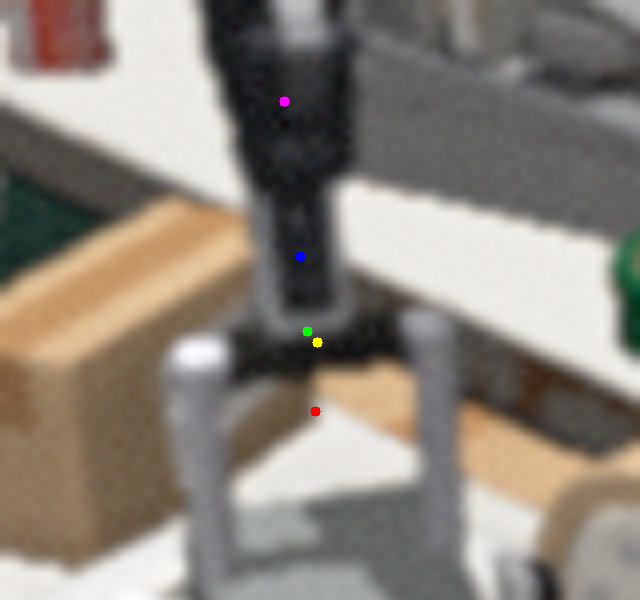

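View pics/w0z.png

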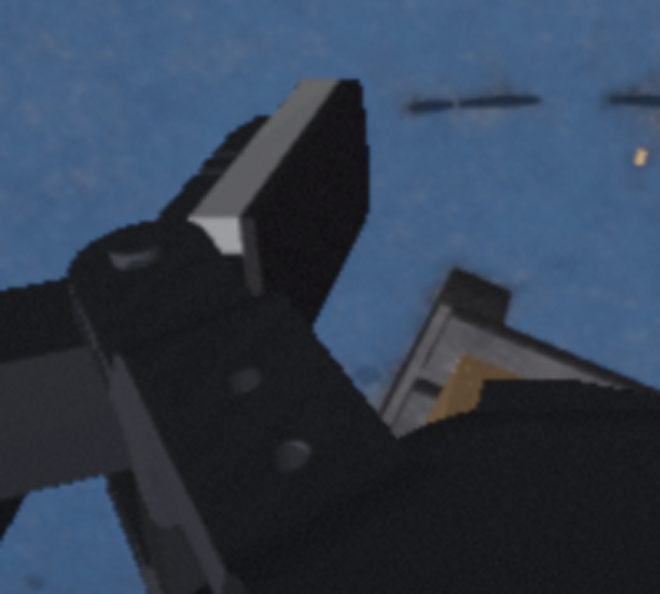

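The pictures settle it: the shut fingertips rest on top of the bar. The real tips are at about the reported TCP, not 22 mm ahead of it. I'll open, go about 22 mm lower and close again.

Call:
play_rows(series=[[0,0,0,0,0,0,85],[0,0,0,0,0,0,85],[0,0,0,0,0,0,85],[0,0,0,0,0,0,85],[0,0,0,8,0,4,85],[0,0,0,8,0,0,85],[0,0,0,6,0,0,85],[0,0,0,0,0,0,85]], squeeze=50)

```text
t: 8.57
position: [606.7, 352.7, 221.6]
tcp_rot: [1.522, 0.969, -1.529]
ft_force: [0.1, 0.3, -0.6]
finger_gap: 0.992
```

```bash

python3 -c "
from h import *
show()
im,p,R=looks('wrist',['cam_lens','cam_pivot','cam_handle'])
cv2.imwrite('pics/wrist8.png',im[:,:,::-1])"
```

```text
t 8.57 q [0.454 0.414 1.165 0.    1.567 0.893] p [606.666 352.733 221.571] F [ 0.059  0.28  -0.611] gap 0.992
axes x,y,z: [-0.004 -0.002 -1.   ] [ 0.905 -0.426 -0.003] [-0.426 -0.905  0.003]
wrist cam_lens [(array([553.9, 378.2, 156.7]), 0.61), (array([607.6, 356.6, 244.2]), 0.32)]
wrist cam_pivot [(array([613.2, 354.4, 161.4]), 0.65)]
wrist cam_handle [(array([608.1, 355.8, 245.6]), 0.88)]
```

View pics/wrist8.png

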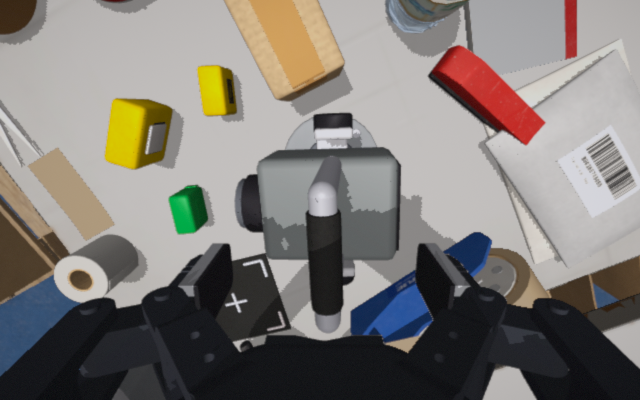

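The wrist view shows the sleeve running from (322,213) to (328,307), between the open pads.

```bash

python3 -c "
from h import *
s,p,R=st()
for uv in [(322,213),(327.5,307)]:
    X=onz('wrist',uv,245,p,R); print(uv,X,R.T@(X-p))"
```

```text
(322, 213) [617.648 376.102 245.   ] [-20.031  -0.828 -24.654]
(327.5, 307) [599.958 332.587 245.   ] [-20.04    1.689  22.251]
```

Call:
play_rows(series=[[0,0,0,0,0,0,40],[0,0,0,0,0,0,10],[0,0,0,0,0,0,0],[0,0,0,0,0,0,0],[0,0,0,0,0,0,0],[0,0,0,0,0,0,0],[0,0,0,0,0,0,0],[0,0,0,0,0,0,0]], squeeze=50)

```text
t: 9.43
position: [607.8, 353.6, 225.0]
tcp_rot: [1.526, 0.968, -1.525]
ft_force: [-0.8, 0.8, 1.7]
finger_gap: 0.152
```

```bash

python3 -c "
from h import *
show(); print(arm.read_state()['ft_torque'])
im,p,R=looks('wrist',['cam_lens','cam_pivot','cam_handle'])
cv2.imwrite('pics/wrist9.png',im[:,:,::-1])"
```

```text
t 9.43 q [0.454 0.412 1.161 0.    1.568 0.893] p [607.801 353.584 225.041] F [-0.785  0.816  1.673] gap 0.152
axes x,y,z: [ 0.  0. -1.] [ 0.905 -0.426  0.   ] [-0.426 -0.905 -0.   ]
[ 0.132  0.107 -0.005]
wrist cam_lens [(array([553. , 379.5, 155.7]), 0.83)]
wrist cam_pivot [(array([611.5, 353.2, 160.9]), 0.7)]
wrist cam_handle [(array([608.2, 355.4, 241.2]), 0.58)]
```

View pics/wrist9.png

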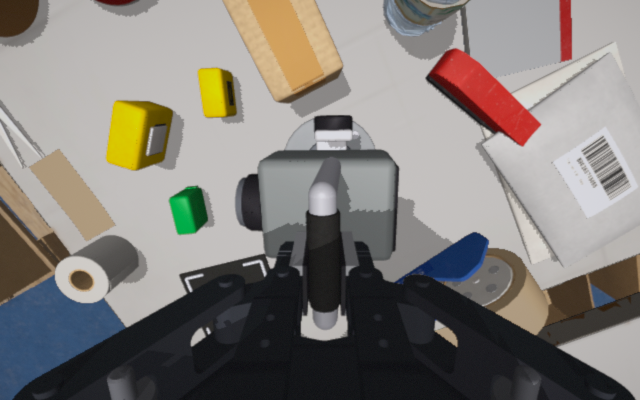

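The bar is gripped (opening about 13 mm). Next I work out the swivel and tilt rows about the pivot.

```bash
cat >> h.py <<'E'
P=np.array([613.1,354.,160.]); M=np.array([417.7,233.5,4.])
def chain(poses,claw,p,R,dec=1):
    rows=[]
    for tp,tR in poses:
        d=np.round(R.T@(tp-p),dec); w=np.round(np.degrees(Ro.from_matrix(R.T@tR).as_rotvec()),dec)
        rows.append([float(x) for x in [*(w+0.),*(d+0.),claw]]); p=p+R@d; R=R@Ro.from_rotvec(np.radians(w)).as_matrix()
    for i in range(0,len(rows),8): print(str(rows[i:i+8]))
    return p,R
def aim():
    f=(M-P); az=np.arctan2(f[1],f[0]); t=np.arctan2(-f[2],np.hypot(f[0],f[1])); return az,t
E
python3 - <<'E'
from h import *
s,p,R=st()
az,t=aim(); print(np.degrees(az),np.degrees(t))
f0=-R[:,1].copy(); f0[2]=0; f0/=np.linalg.norm(f0)
bar=p-20*R[:,0]; t0=np.arctan2((bar-P)@f0,bar[2]-160); print('t0',np.degrees(t0),'rad',np.linalg.norm((bar-P)-((bar-P)@np.cross([0,0,1],f0))*np.cross([0,0,1],f0)))
yaw=az-np.arctan2(f0[1],f0[0]); yaw=(yaw+np.pi)%(2*np.pi)-np.pi; print('dyaw',np.degrees(yaw))
poses=[]
n=9
for i in range(1,n+1):
    Q=Ro.from_rotvec([0,0,yaw*i/n]).as_matrix(); poses.append((P+Q@(p-P),Q@R))
p1,R1=chain(poses,0,p,R); print(p1)
f=np.array([np.cos(az),np.sin(az),0]); a=np.cross([0,0,1],f)
poses=[];n=8
for i in range(1,n+1):
    Q=Ro.from_rotvec(a*(t-t0)*i/n).as_matrix(); poses.append((P+Q@(p1-P),Q@R1))
p2,R2=chain(poses,0,p1,R1); print(p2,R2)
E
```

```text
-148.33854078311612 34.19758106311627
t0 3.098967031141268 rad 85.15291679544481
dyaw 56.84938968630546
[[-6.3, 0.0, 0.0, 0.0, 0.3, 0.5, 0.0], [-6.3, 0.0, 0.0, 0.0, 0.3, 0.5, 0.0], [-6.3, 0.0, 0.0, 0.0, 0.4, 0.5, 0.0], [-6.4, 0.0, 0.0, 0.0, 0.3, 0.5, 0.0], [-6.3, 0.0, 0.0, 0.0, 0.3, 0.5, 0.0], [-6.3, 0.0, 0.0, 0.0, 0.3, 0.4, 0.0], [-6.3, 0.0, 0.0, 0.0, 0.3, 0.5, 0.0], [-6.3, 0.0, 0.0, 0.0, 0.4, 0.5, 0.0]]
[[-6.3, 0.0, 0.0, 0.0, 0.3, 0.5, 0.0]]
[610.585 349.355 225.028]
[[0.0, 0.0, 3.9, 0.5, -4.4, 0.0, 0.0], [0.0, 0.0, 3.9, 0.4, -4.4, 0.0, 0.0], [0.0, 0.0, 3.9, 0.5, -4.4, 0.0, 0.0], [0.0, 0.0, 3.8, 0.4, -4.4, 0.0, 0.0], [0.0, 0.0, 3.9, 0.5, -4.4, 0.0, 0.0], [0.0, 0.0, 3.9, 0.5, -4.4, 0.0, 0.0], [0.0, 0.0, 3.9, 0.4, -4.4, 0.0, 0.0], [0.0, 0.0, 3.9, 0.5, -4.4, 0.0, 0.0]]
[582.535 332.093 213.288] [[ 0.44   0.729  0.524]
 [ 0.271  0.449 -0.852]
 [-0.856  0.517 -0.   ]]
```

Call:
play_rows(series=[[-6.3,0,0,0,0.3,0.5,0],[-6.3,0,0,0,0.3,0.5,0],[-6.3,0,0,0,0.4,0.5,0],[-6.4,0,0,0,0.3,0.5,0],[-6.3,0,0,0,0.3,0.5,0],[-6.3,0,0,0,0.3,0.4,0],[-6.3,0,0,0,0.3,0.5,0],[-6.3,0,0,0,0.4,0.5,0]])

```text
t: 10.3
position: [610.4, 347.9, 225.0]
tcp_rot: [0.873, 1.386, -0.876]
ft_force: [-1.1, -6.7, 3.4]
finger_gap: 0.155
```

Call:
play_rows(series=[[-6.3,0,0,0,0.3,0.5,0],[0,0,0,0,0,0,0]])

```text
t: 10.47
position: [611.2, 347.4, 225.0]
tcp_rot: [0.788, 1.421, -0.791]
ft_force: [-0.3, -5.3, 2.7]
finger_gap: 0.156
```

```bash

python3 -c "
from h import *
show(); print(arm.read_state()['ft_torque'])
im,p,R=looks('wrist',['cam_lens','cam_pivot','cam_handle'])
cv2.imwrite('pics/wrist10.png',im[:,:,::-1])"
```

```text
t 10.47 q [ 0.445  0.413  1.16  -0.002  1.569 -0.112] p [611.182 347.364 225.018] F [-0.295 -5.342  2.69 ] gap 0.156
axes x,y,z: [ 0.    -0.002 -1.   ] [ 0.849  0.529 -0.001] [ 0.529 -0.849  0.002]
[-0.929  0.154  0.049]
wrist cam_lens [(array([559.1, 319.2, 156.2]), 0.9)]
wrist cam_pivot [(array([613.3, 352.8, 161.4]), 0.93)]
wrist cam_handle [(array([609.1, 350.4, 243.7]), 0.68)]
```

View pics/wrist10.png

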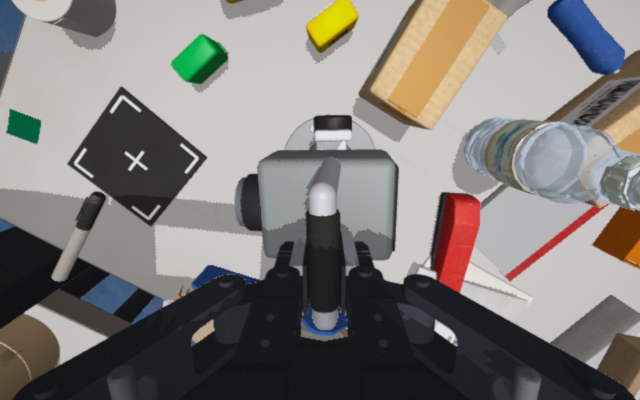

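Call:
play_rows(series=[[0,0,3.9,0.5,-4.4,0,0],[0,0,3.9,0.4,-4.4,0,0],[0,0,3.9,0.5,-4.4,0,0],[0,0,3.9,0.4,-4.4,0,0],[0,0,3.9,0.5,-4.4,0,0],[0,0,3.9,0.5,-4.4,0,0],[0,0,3.9,0.4,-4.4,0,0],[0,0,3.9,0.5,-4.4,0,0]])

```text
t: 11.33
position: [582.6, 330.6, 211.2]
tcp_rot: [1.116, 1.12, -0.372]
ft_force: [15.9, 7.0, -16.7]
finger_gap: 0.156
```

Call:
play_rows(series=[[0,0,0,0,0,0,0],[0,0,0,0,0,0,0]])

```text
t: 11.5
position: [579.4, 329.3, 207.4]
tcp_rot: [1.111, 1.128, -0.38]
ft_force: [0.5, -4.5, -10.0]
finger_gap: 0.155
```

```bash
cat >> h.py <<'E'
def headstate():
    s,p,R=st(); f=-R[:,1].copy(); f[2]=0; f/=np.linalg.norm(f); bar=p-20*R[:,0]
    l=np.cross([0,0,1],f); b=bar-P
    print("yaw az",np.degrees(np.arctan2(f[1],f[0])),"bar tilt",np.degrees(np.arctan2(b@f,b[2])),"rad",np.hypot(b@f,b[2]),"lat",b@l,"tool tilt",np.degrees(np.arcsin(R[2,1])),"bar level",R[2,2],"aim",np.degrees(aim()))
E
python3 -c "
from h import *
show(); print(arm.read_state()['ft_torque']); headstate()
im,p,R=looks('wrist',['cam_lens','cam_pivot','cam_handle'])
im,p,R=looks('scene',['cam_lens','cam_pivot','cam_handle'])
cv2.imwrite('pics/scene11.png',im[:,:,::-1])
im,p,R=looks('side',['cam_lens','cam_pivot','cam_handle'])
cv2.imwrite('pics/side11.png',im[:,:,::-1])"
```

```text
t 11.5 q [ 0.396 -0.158  1.906  0.103  0.865 -0.2  ] p [579.407 329.274 207.414] F [ 0.546 -4.512 -9.998] gap 0.155
axes x,y,z: [ 0.435  0.267 -0.86 ] [0.733 0.45  0.511] [ 0.523 -0.852 -0.   ]
[-1.256  0.789 -0.566]
yaw az -148.45464490951684 bar tilt 38.753174358295205 rad 82.85025858313402 lat 3.4453651309705187 tool tilt 30.701060738100477 bar level -1.922265086329311e-05 aim [-148.339   34.198]
wrist cam_lens [(array([567.9, 326.4, 119.8]), 0.65)]
wrist cam_pivot [(array([613.3, 353.3, 159. ]), 0.72), (array([568.7, 322.9, 226.6]), 0.57)]
wrist cam_handle [(array([569.6, 320.4, 226.7]), 0.65)]
scene cam_lens [(array([571.1, 330.4, 119.8]), 0.67)]
scene cam_pivot [(array([612.4, 352.2, 161.5]), 0.83)]
scene cam_handle [(array([565.5, 326.5, 227.9]), 0.64)]
side cam_lens [(array([568.2, 326.7, 120.6]), 0.81)]
side cam_pivot [(array([615.4, 353.4, 156.8]), 0.91)]
side cam_handle [(array([566.9, 328.7, 224.4]), 0.56)]
```

View pics/scene11.png

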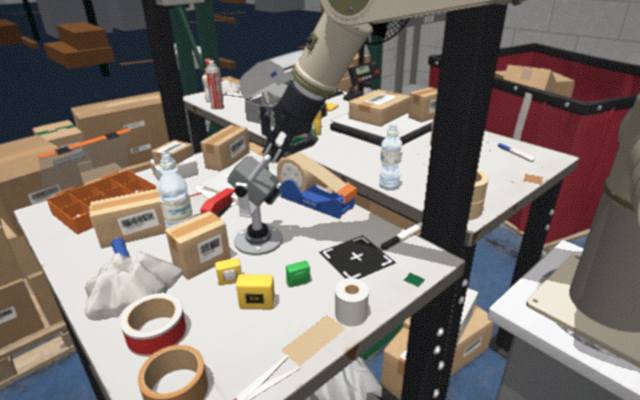

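The scene view shows the head at (255,185) tilted down toward the mat, with nothing else moved. The estimates put the tilt near 38°, about 4° too far down. I'll let it settle, then correct.

Call:
play_rows(series=[[0,0,0,0,0,0,0],[0,0,0,0,0,0,0]])

```text
t: 12.27
position: [581.7, 330.6, 209.8]
tcp_rot: [1.112, 1.127, -0.378]
ft_force: [3.3, -5.3, -13.0]
finger_gap: 0.156
```

```bash

python3 -c "
from h import *
show(); headstate()
im,p,R=looks('wrist',['cam_lens','cam_lens','cam_handle'])
cv2.imwrite('pics/wrist12.png',im[:,:,::-1])"
```

```text
t 12.27 q [ 0.397 -0.154  1.899  0.103  0.866 -0.2  ] p [581.663 330.573 209.808] F [  3.274  -5.295 -12.963] gap 0.156
axes x,y,z: [ 0.436  0.268 -0.859] [0.732 0.45  0.512] [ 0.524 -0.852  0.   ]
yaw az -148.4136707621679 bar tilt 36.34871284226841 rad 83.16804736486314 lat 3.4820683082669386 tool tilt 30.80783527402149 bar level 0.0003310629174070323 aim [-148.339   34.198]
wrist cam_lens [(array([568.2, 327.3, 123.6]), 0.78)]
wrist cam_lens [(array([568.2, 327.3, 123.6]), 0.78)]
wrist cam_handle [(array([570.5, 324. , 228.5]), 0.7)]
```

View pics/wrist12.png

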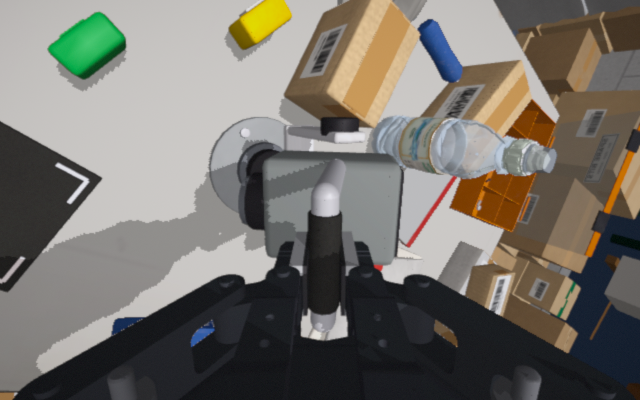

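```bash
sed -i 's/^P=np.array.*/P=np.array([613.4,353.,160.]); M=np.array([417.7,233.5,4.])/' h.py
cat >> h.py <<'E'
def retilt(deg,n=2):
    s,p,R=st(); f=-R[:,1].copy(); f[2]=0; f/=np.linalg.norm(f); a=np.cross([0,0,1],f)
    poses=[]
    for i in range(1,n+1):
        Q=Ro.from_rotvec(a*np.radians(deg)*i/n).as_matrix(); poses.append((P+Q@(p-P),Q@R))
    chain(poses,0,p,R)
E
python3 -c "
from h import *
headstate(); retilt(-2.2)"
```

```text
yaw az -148.40836852423917 bar tilt 36.199316242868115 rad 83.00208358191155 lat 2.4417947143764906 tool tilt 30.80682160228842 bar level 0.0003686271288663723 aim [-148.591   34.229]
[[0.0, 0.0, -1.1, -0.1, 1.2, 0.0, 0.0], [0.0, 0.0, -1.1, -0.2, 1.2, 0.0, 0.0]]
```

Call:
play_rows(series=[[0,0,-1.1,-0.1,1.2,0,0],[0,0,-1.1,-0.2,1.2,0,0],[0,0,0,0,0,0,0],[0,0,0,0,0,0,0],[0,0,0,0,0,0,0],[0,0,0,0,0,0,0]])

```text
t: 12.97
position: [584.2, 332.1, 212.4]
tcp_rot: [1.093, 1.148, -0.406]
ft_force: [5.9, -2.0, -13.3]
finger_gap: 0.153
```

```bash

python3 -c "
from h import *
show(); headstate()
for c in ('wrist','scene','side'):
  im,p,R=looks(c,['cam_lens','cam_pivot','cam_handle'])
  cv2.imwrite('pics/%s13.png'%c,im[:,:,::-1])
show();headstate()"
```

```text
t 12.97 q [ 0.401 -0.12   1.851  0.09   0.915 -0.187] p [584.184 332.092 212.418] F [  5.891  -1.974 -13.337] gap 0.153
axes x,y,z: [ 0.41   0.252 -0.877] [0.747 0.459 0.481] [ 0.524 -0.852  0.001]
yaw az -148.41071254953474 bar tilt 33.020471468173724 rad 83.42587850777689 lat 2.4940361734344076 tool tilt 28.76041676441322 bar level 0.000519382440982985 aim [-148.591   34.229]
wrist cam_lens [(array([567.2, 326.5, 122. ]), 0.65)]
wrist cam_pivot [(array([614.6, 354.3, 159.6]), 0.59)]
wrist cam_handle [(array([573.1, 328.7, 230.3]), 0.72)]
scene cam_lens [(array([569.1, 324.8, 124. ]), 0.95)]
scene cam_pivot [(array([615.2, 352.1, 160.8]), 0.83), (array([418.8, 233.1,   3.4]), 0.21)]
scene cam_handle [(array([567.6, 329.6, 229.2]), 0.77)]
side cam_lens [(array([568. , 327.5, 122.2]), 0.83), (array([611.8, 355. , 154.1]), 0.21)]
side cam_pivot [(array([612.4, 353.9, 160.7]), 0.55)]
side cam_handle [(array([575.4, 328.3, 226.4]), 0.92)]
t 13.57 q [ 0.401 -0.12   1.851  0.09   0.915 -0.187] p [584.153 332.108 212.379] F [  6.379  -2.066 -13.488] gap 0.156
axes x,y,z: [ 0.41   0.252 -0.877] [0.747 0.459 0.481] [ 0.524 -0.852  0.   ]
yaw az -148.4145835966055 bar tilt 33.04590154000472 rad 83.40342704618057 lat 2.467984544722681 tool tilt 28.762972026175444 bar level 0.000467244954607815 aim [-148.591   34.229]
```

```bash
cat >> h.py <<'E'
def headmodel(az,t,P=None):
    P=globals()['P'] if P is None else P
    f=np.array([np.cos(az)*np.cos(t),np.sin(az)*np.cos(t),-np.sin(t)]); X=-f; Y=np.cross([0,0,1],X); Y/=np.linalg.norm(Y); Z=np.cross(X,Y)
    H=np.stack([X,Y,Z],1); return lambda q:P+np.atleast_2d(q)@H.T
def overlay(im,cam,T,c,sc,col,p=None,R=None):
    def line(a,b):
        q=(proj(cam,T([a,b]),p,R)-np.array(c))*sc
        cv2.line(im,tuple(int(round(v*16)) for v in q[0]),tuple(int(round(v*16)) for v in q[1]),col,1,cv2.LINE_AA,4)
    cs=[np.array([x,y,z]) for x in(-44,44) for y in(-35,35) for z in(-24,24)]
    for i in range(8):
        for j in range(i):
            if (abs(cs[i]-cs[j])>0).sum()==1: line(cs[i],cs[j])
    for z in(77.5,92.5): line([0,-26,z],[0,26,z])
    for x in(-7.5,7.5): line([x,-26,85],[x,26,85])
    th=np.linspace(0,2*np.pi,25)
    for a,b in zip(th[:-1],th[1:]): line([-66,20*np.cos(a),20*np.sin(a)],[-66,20*np.cos(b),20*np.sin(b)])
    line([-66,0,0],[-300,0,0])
E
python3 - <<'E'
from h import *
s,p,R=st()
for cam,c,w,h,sc in (('scene',(215,120),100,75,8),('side',(250,170),90,67,8.8),('wrist',(200,100),240,200,3)):
    im=cv2.imread(f'pics/{cam}13.png'); out=[]
    for t,col in ((33,(0,0,255)),(35.5,(0,255,0))):
        z=cv2.warpAffine(im,np.float32([[sc,0,-c[0]*sc],[0,sc,-c[1]*sc]]),(int(w*sc),int(h*sc)),flags=cv2.INTER_CUBIC)
        overlay(z,cam,headmodel(np.radians(-148.4),np.radians(t)),c,sc,col,p,R); cv2.imwrite(f'pics/ov_{cam}_{int(t)}.png',z)
E
```

```text
(no output)
```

View pics/ov_scene_33.png

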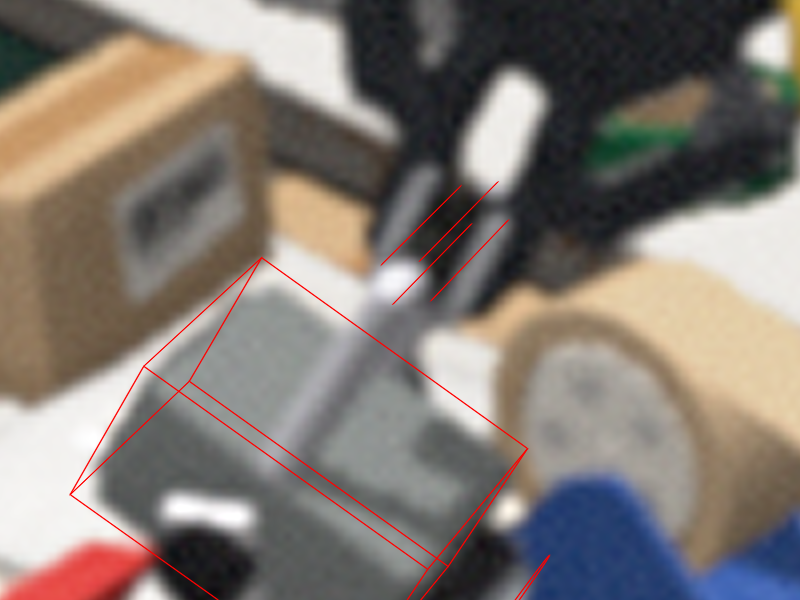

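View pics/ov_scene_35.png

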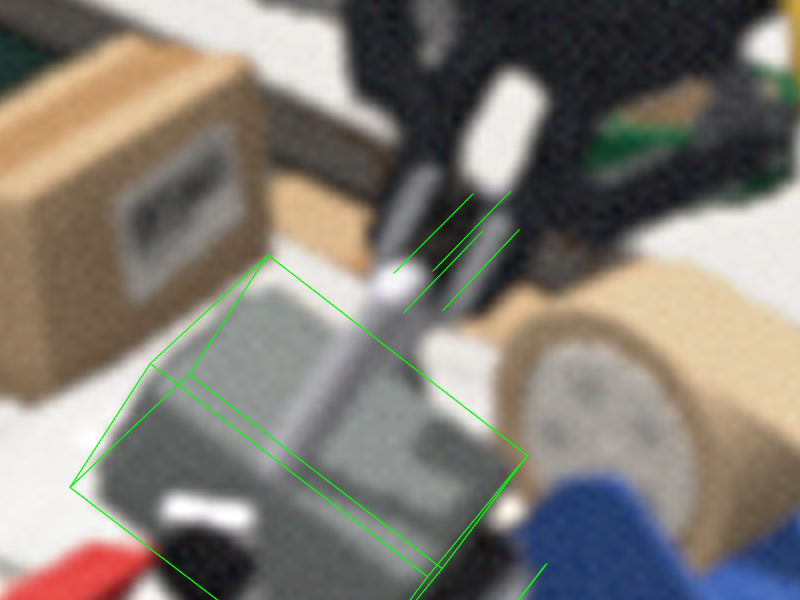

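View pics/ov_wrist_33.png

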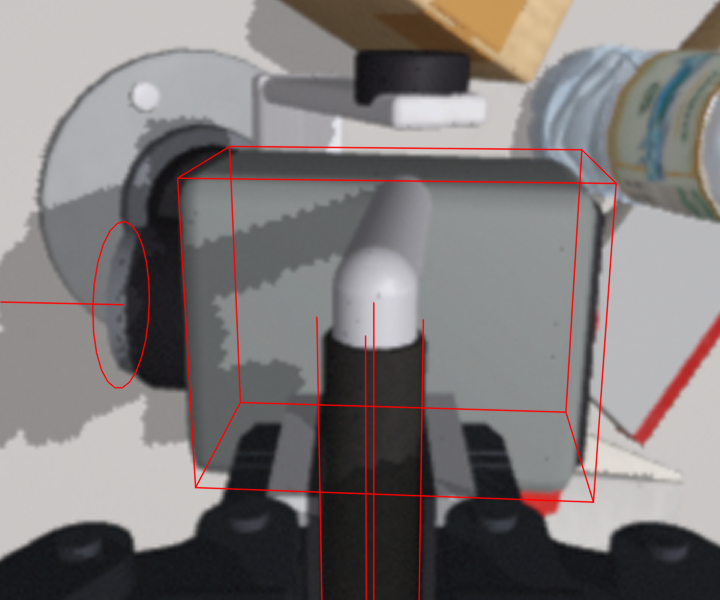

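View pics/ov_wrist_35.png

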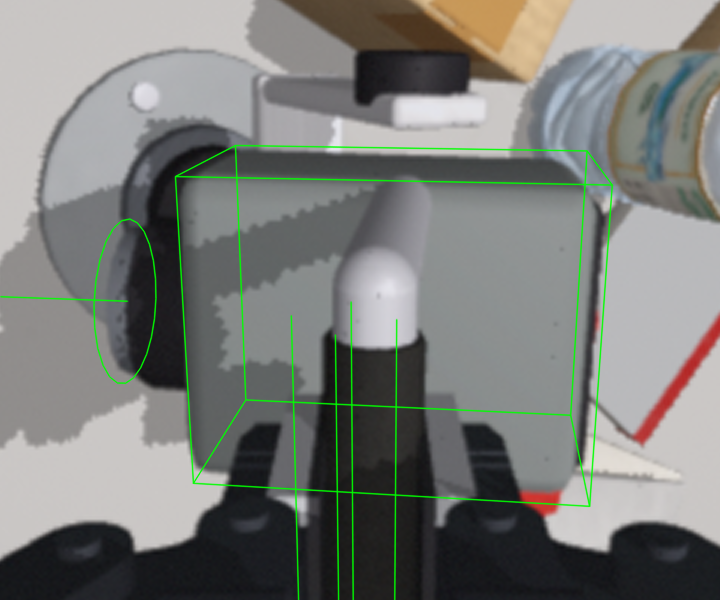

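The overlays on the close wrist view put the tilt near 32–33°, but the networks say about 35°. I'll release, back off and measure it properly from clear views.

Call:
play_rows(series=[[0,0,0,0,0,0,30],[0,0,0,0,0,0,60],[0,0,0,0,0,0,85],[0,0,0,0,0,0,85],[0,0,0,0,0,0,85],[0,0,0,0,0,0,85],[0,0,0,-10,0,0,85],[0,0,0,-20,0,0,85]])

```text
t: 14.23
position: [570.4, 324.8, 238.2]
tcp_rot: [1.093, 1.149, -0.406]
ft_force: [-0.1, 0.3, -0.3]
finger_gap: 0.993
```

Call:
play_rows(series=[[0,0,0,-30,0,0,85],[0,0,0,-30,0,0,85],[0,0,0,0,0,0,85],[0,0,0,0,0,0,85]])

```text
t: 14.57
position: [547.7, 310.3, 297.7]
tcp_rot: [1.098, 1.142, -0.398]
ft_force: [0.7, -0.1, 0.3]
finger_gap: 0.998
```

```bash

python3 -c "
from h import *
show()
for c in ('wrist','scene','side'):
  im,p,R=looks(c,['cam_lens','cam_pivot','cam_handle'])
  if c=='wrist': np.savez('w14',p=p,R=R)
  cv2.imwrite('pics/%s14.png'%c,im[:,:,::-1])
show()"
```

```text
t 14.57 q [ 0.387 -0.297  1.851  0.09   1.083 -0.186] p [547.71  310.256 297.663] F [ 0.71  -0.115  0.271] gap 0.998
axes x,y,z: [ 0.418  0.256 -0.872] [0.742 0.457 0.49 ] [ 0.524 -0.852  0.001]
wrist cam_lens [(array([566.2, 322.4, 124.6]), 0.67)]
wrist cam_pivot [(array([613.4, 351.6, 159.8]), 0.66)]
wrist cam_handle [(array([575.7, 329.5, 229.8]), 0.79)]
scene cam_lens [(array([569.6, 326.7, 124.3]), 0.75)]
scene cam_pivot [(array([612.9, 351.8, 163.3]), 0.68)]
scene cam_handle [(array([568.2, 327.6, 230.2]), 0.7)]
side cam_lens [(array([564.6, 326.1, 122.6]), 0.62)]
side cam_pivot [(array([611.4, 349.1, 157. ]), 0.69)]
side cam_handle [(array([574.8, 329.4, 229. ]), 0.81)]
t 15.17 q [ 0.387 -0.292  1.854  0.09   1.082 -0.186] p [547.007 310.052 292.857] F [-0.892 -0.193  0.022] gap 0.996
axes x,y,z: [ 0.412  0.254 -0.875] [0.745 0.458 0.484] [ 0.524 -0.852 -0.   ]
```

View pics/wrist14.png

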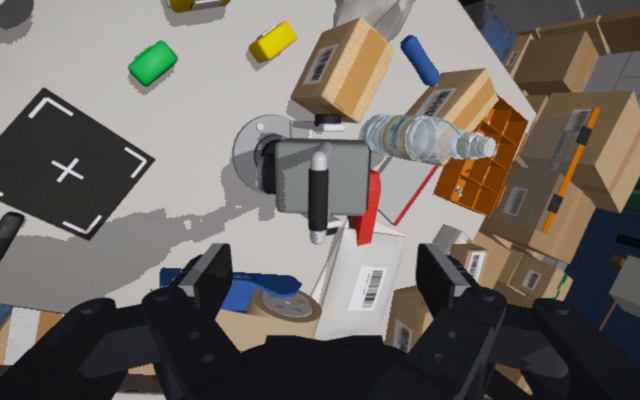

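```bash
python3 - <<'E'
from h import *
s,p,R=st()
im=arm.grab_frame('wrist')[:,:,::-1].copy(); cv2.imwrite('pics/wrist15.png',im); np.savez('w15',p=p,R=R); print(p)
def z(im,c,w,h,sc,fn):
    o=cv2.warpAffine(im,np.float32([[sc,0,-c[0]*sc],[0,sc,-c[1]*sc]]),(int(w*sc),int(h*sc)),flags=cv2.INTER_CUBIC); cv2.imwrite(fn,o)
z(cv2.imread('pics/scene14.png'),(215,130),80,75,8,'pics/zs.png')
z(cv2.imread('pics/side14.png'),(255,170),65,65,9,'pics/zd.png')
z(im,(230,90),160,120,5,'pics/zw.png')
E
```

```text
[547.007 310.052 292.857]
```

View pics/zs.png

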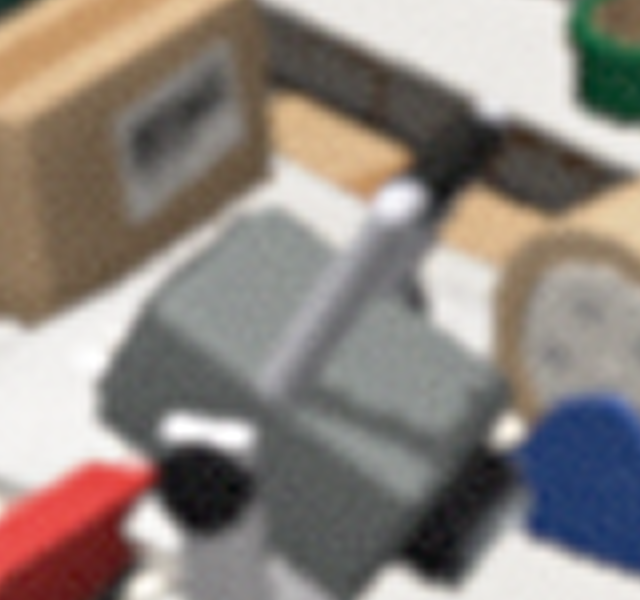

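View pics/zd.png

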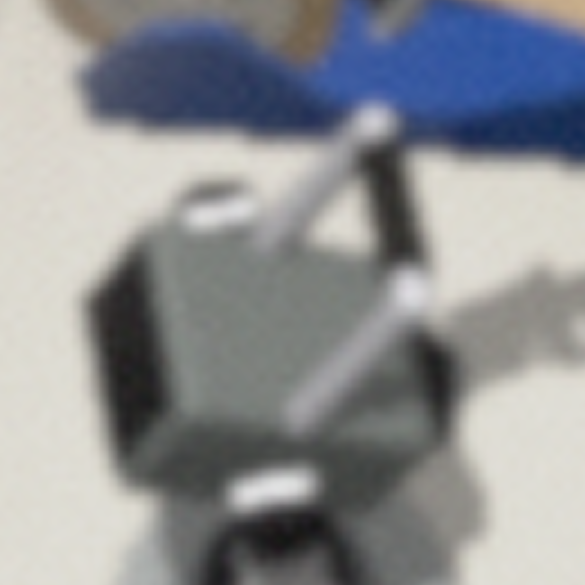

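View pics/zw.png

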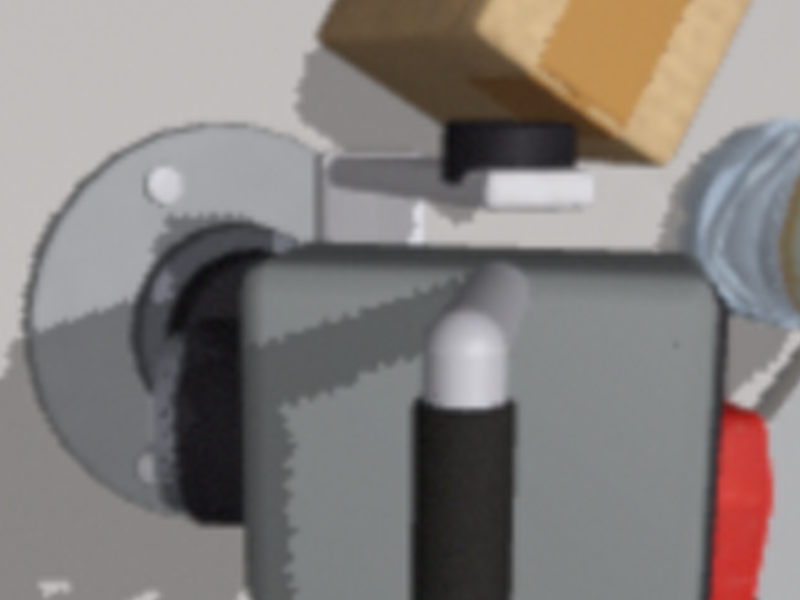

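```bash
cat > fit.py <<'E'
from h import *
from scipy.optimize import least_squares
def fit(F,wp=None,wR=None,yel=30.):
    cams=sorted(F)
    def res(x,full=False):
        az,t=x[0],x[1]; r=[]
        for i,c in enumerate(cams):
            T=headmodel(az,t,P+x[2+3*i:5+3*i])
            pts=np.array([m for m,_ in F[c]],float); uv=np.array([u for _,u in F[c]],float)
            k=1. if c!='wrist' else 2.
            r+=list(((proj(c,T(pts),wp,wR)-uv)/(.6*k)).ravel())
        if full: return np.array(r)
        return np.array(r+list(x[2:]/2.))
    s=least_squares(res,np.r_[np.radians([-148,34]),np.zeros(3*len(cams))],loss='soft_l1')
    C=np.linalg.inv(s.jac.T@s.jac)
    print("az",np.degrees(s.x[0]),"tilt",np.degrees(s.x[1]),"+-",np.degrees(np.sqrt(np.diag(C)[:2])),"shifts",cams,s.x[2:],"\nres",res(s.x,True).round(1))
    return s.x
if __name__=="__main__":
    y=30.
    F={'scene':[((0,59,0),(240.75,190.6)),((0,y,85),(265.4,155.4)),((0,-y,85),(276.25,144.4)),((0,y,24),(249.75,179))],
       'side':[((0,y,85),(300.6,202.4)),((0,-y,85),(296.7,183.3)),((0,y,24),(287.4,217.2)),((0,-y,24),(284.4,196.9))]}
    fit({'scene':F['scene']}); fit({'side':F['side']}); fit(F)
E
python3 fit.py
```

```text
az -147.76674567769783 tilt 33.72834489429886 +- [1.485 1.176] shifts ['scene'] [0.793 0.351 0.933] 
res [-0.4  1.3 -0.4  0.8 -0.  -0.2  3.1 -3.4]
az -149.0588718165113 tilt 34.144062782103006 +- [2.183 2.486] shifts ['side'] [ 3.994 -0.843  1.291] 
res [ 0.2  1.6 -1.   1.2  2.2 -2.2  0.2 -0.1]
az -148.16529640189128 tilt 33.615060359218255 +- [1.161 0.999] shifts ['scene', 'side'] [ 0.659  0.139  0.926  3.365 -0.768  1.189] 
res [-0.5  1.3 -0.5  0.8  0.1 -0.2  3.1 -3.4  0.3  1.2 -1.5  1.   2.8 -2.2
  0.1  0. ]
```

```bash
python3 - <<'E'
from h import *
d=np.load('w15.npz'); p,R=d['p'],d['R']
for t in (31,32,33,34,35):
    T=headmodel(np.radians(-148.4),np.radians(t))
    q=proj('wrist',T([(0,55,0),(0,23,92),(-44,10,22),(44,10,22),(0,-23,92)]),p,R); print(t,q.round(1).tolist(),'knob-sleeve',q[0,0]-q[1,0],'boxmid-sleeve',(q[2,0]+q[3,0])/2-q[1,0])
E
```

```text
31 [[328.8, 119.0], [325.8, 172.7], [280.2, 170.3], [376.6, 171.0], [325.8, 234.9]] knob-sleeve 2.9734254505955278 boxmid-sleeve 2.542128740586975
32 [[328.8, 119.0], [323.5, 172.7], [279.9, 170.2], [376.3, 171.2], [323.5, 234.8]] knob-sleeve 5.315527446527312 boxmid-sleeve 4.588658371020074
33 [[328.8, 119.0], [321.2, 172.7], [279.7, 170.0], [375.9, 171.3], [321.3, 234.8]] knob-sleeve 7.653562025435406 boxmid-sleeve 6.6309947595451035
34 [[328.8, 119.0], [318.8, 172.6], [279.4, 169.8], [375.6, 171.5], [319.1, 234.7]] knob-sleeve 9.985938858365273 boxmid-sleeve 8.667523625424678
35 [[328.8, 119.0], [316.5, 172.6], [279.2, 169.7], [375.2, 171.7], [316.9, 234.6]] knob-sleeve 12.311077635330832 boxmid-sleeve 10.696641494762389
```

```bash
python3 - <<'E'
from h import *
d=np.load('w15.npz'); p,R=d['p'],d['R']
im=cv2.imread('pics/wrist15.png'); g=cv2.cvtColor(im,cv2.COLOR_BGR2GRAY).astype(float)
c=[]
for r in range(174,230,3):
    row=g[r,300:345]; m=np.nonzero(row<75)[0]; 
    # subpixel edges
    i0,i1=m[0],m[-1]; a=i0-1+(row[i0-1]-75)/(row[i0-1]-row[i0]); b=i1+(75-row[i1])/(row[i1+1]-row[i1]); c.append((r,300+a,300+b))
c=np.array(c); print(c.round(1).tolist()); mid=(c[:,1]+c[:,2])/2; print('slope',np.polyfit(c[:,0],mid,1))
for az in (-150,-149,-148,-147):
    T=headmodel(np.radians(az),np.radians(33.7)); q=proj('wrist',T([(0,20,92),(0,-20,92)]),p,R); print(az,q.round(2).tolist(),(q[1,0]-q[0,0])/(q[1,1]-q[0,1]))
E
```

```text
[[174.0, 312.5, 332.8], [177.0, 312.4, 332.8], [180.0, 312.4, 332.5], [183.0, 312.4, 332.5], [186.0, 312.4, 332.5], [189.0, 312.4, 332.5], [192.0, 312.4, 332.3], [195.0, 312.2, 332.3], [198.0, 312.2, 332.3], [201.0, 312.2, 332.2], [204.0, 312.2, 332.2], [207.0, 312.2, 332.2], [210.0, 312.2, 331.8], [213.0, 311.5, 331.8], [216.0, 311.9, 331.6], [219.0, 311.8, 331.5], [222.0, 312.6, 331.5], [225.0, 312.6, 331.0], [228.0, 312.6, 330.7]]
slope [ -0.018 325.882]
-150 [[320.28, 174.8], [319.11, 229.2]] -0.021457440602284626
-149 [[319.82, 176.11], [319.52, 230.27]] -0.0054002527813234395
-148 [[319.37, 177.43], [319.95, 231.32]] 0.010755637643540617
-147 [[318.95, 178.75], [320.4, 232.36]] 0.027022666483864668
```

All the independent readings (networks, scene, side and wrist features) put the aim at about az −149°, tilt 33.7°. The target is −148.6°, 34.2°, so the miss is within about 1°. Now to the tape measure, with one more look at the head on the way.

```bash

python3 -c "
from h import *
show()
a=np.radians(54)
path([440,462,275],Rtool([0,0,-1],[np.cos(a),np.sin(a),0]),8,85,0)"
```

```text
t 15.22 q [ 0.388 -0.292  1.854  0.09   1.082 -0.186] p [547.001 310.08  293.029] F [ 0.284  0.701 -0.036] gap 0.998
axes x,y,z: [ 0.413  0.254 -0.875] [0.745 0.458 0.485] [ 0.524 -0.852 -0.   ]
[-3.0, 1.0, -4.0, 1.0, -2.0, -23.0, 85.0], [-2.0, 0.0, -3.0, 2.0, -1.0, -23.0, 85.0], [-3.0, 1.0, -4.0, 2.0, 0.0, -24.0, 85.0], [-3.0, 1.0, -3.0, 2.0, 1.0, -23.0, 85.0], [-3.0, 1.0, -4.0, 3.0, 2.0, -23.0, 85.0], [-2.0, 0.0, -3.0, 2.0, 4.0, -23.0, 85.0], [-3.0, 1.0, -4.0, 3.0, 5.0, -23.0, 85.0], [-3.0, 1.0, -4.0, 2.0, 6.0, -22.0, 85.0], 
end [439.659 461.788 275.159]
```

Call:
play_rows(series=[[-3,1,-4,1,-2,-23,85],[-2,0,-3,2,-1,-23,85],[-3,1,-4,2,0,-24,85],[-3,1,-3,2,1,-23,85],[-3,1,-4,3,2,-23,85],[-2,0,-3,2,4,-23,85],[-3,1,-4,3,5,-23,85],[-3,1,-4,2,6,-22,85]])

```text
t: 15.88
position: [439.0, 462.8, 275.7]
tcp_rot: [0.484, 1.524, -0.494]
ft_force: [0.7, 0.6, 1.4]
finger_gap: 0.995
```

Call:
play_rows(series=[[0,0,0,0,0,0,85],[0,0,0,0,0,0,85],[0,0,0,0,0,0,85]])

```text
t: 16.13
position: [440.0, 461.7, 275.0]
tcp_rot: [0.488, 1.522, -0.494]
ft_force: [-0.1, -0.7, -0.3]
finger_gap: 0.997
```

```bash

python3 -c "
from h import *
show()
im,p,R=looks('wrist',['cam_lens','cam_pivot','cam_handle','measure_mid'])
np.savez('w16',p=p,R=R)
cv2.imwrite('pics/wrist16.png',im[:,:,::-1])
show()"
```

```text
t 16.13 q [ 0.726  0.225  1.297  0.005  1.626 -0.217] p [440.026 461.668 274.957] F [-0.084 -0.74  -0.29 ] gap 0.997
axes x,y,z: [-0.008 -0.001 -1.   ] [ 0.586  0.81  -0.006] [ 0.81  -0.586 -0.006]
wrist cam_lens [(array([566.8, 326.4, 127.5]), 0.75)]
wrist cam_pivot []
wrist cam_handle []
wrist measure_mid [(array([445.1, 473.1,  30.4]), 0.96), (array([438.9, 374.6,  21.9]), 0.71), (array([538.8, 476.9,  23. ]), 0.7)]
t 16.38 q [ 0.725  0.222  1.298  0.005  1.627 -0.218] p [440.198 461.04  276.613] F [-0.046  0.362  0.59 ] gap 0.996
axes x,y,z: [-0.007  0.    -1.   ] [ 0.587  0.809 -0.004] [ 0.809 -0.587 -0.006]
```

View pics/wrist16.png

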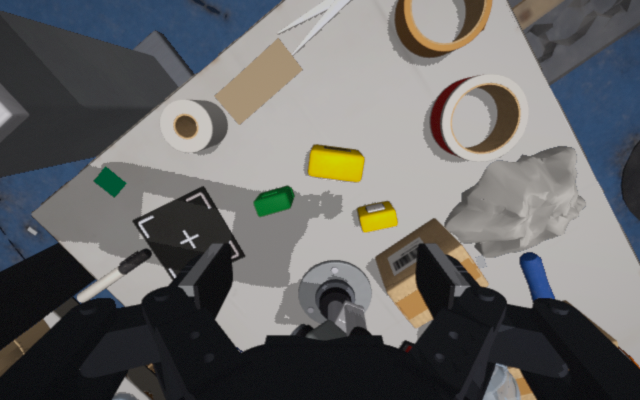

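The wrist view shows the big yellow block at (337,163), with its long side nearly along image x. The small yellow one is at (377,217) and the green one at (273,200). The head is mostly hidden here.

```bash

python3 -c "
from h import *
im=cv2.imread('pics/wrist16.png'); c=(290,130);sc=8
cv2.imwrite('pics/zt.png',cv2.warpAffine(im,np.float32([[sc,0,-c[0]*sc],[0,sc,-c[1]*sc]]),(90*sc,70*sc),flags=cv2.INTER_CUBIC))"
```

```text
(no output)
```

View pics/zt.png

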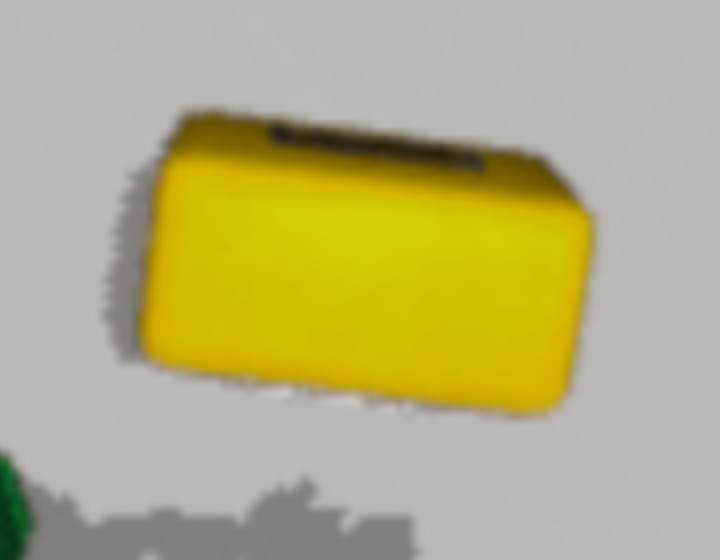

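```bash

python3 -c "
from h import *
d=np.load('w16.npz');p,R=d['p'],d['R']
C=[onz('wrist',(290+u/8,130+v/8),62,p,R) for u,v in ((162,155),(596,206),(572,416),(142,364))]
C=np.array(C);print(C)
print('mid',C.mean(0)); L=((C[1]-C[0])+(C[2]-C[3]))/2; W=((C[3]-C[0])+(C[2]-C[1]))/2
print('len',np.linalg.norm(L),'az',np.degrees(np.arctan2(L[1],L[0])),'wid',np.linalg.norm(W),'az',np.degrees(np.arctan2(W[1],W[0])))
a=np.radians(-25); print(np.degrees(np.arctan2(R[1,1],R[0,1])))
"
```

```text
[[412.717 460.672  62.   ]
 [455.522 507.277  62.   ]
 [479.406 486.934  62.   ]
 [435.734 439.916  62.   ]]
mid [445.845 473.7    62.   ]
len 63.725421009822576 az 47.27247337289749 wid 31.180069410314463 az -41.227230727321555
54.09217574300103
```

```bash

python3 -c "
from h import *
a=np.radians(-42)
path([447,473,180],Rtool([0,0,-1],[np.cos(a),np.sin(a),0]),14,85,0)"
```

```text
[7.0, 0.0, 0.0, 7.0, 1.0, 0.0, 85.0], [7.0, 0.0, 0.0, 7.0, 1.0, 0.0, 85.0], [7.0, 0.0, 0.0, 7.0, 1.0, -1.0, 85.0], [6.0, 0.0, 0.0, 7.0, 1.0, 0.0, 85.0], [7.0, 0.0, 0.0, 6.0, 1.0, 0.0, 85.0], [7.0, 0.0, 0.0, 7.0, 0.0, -1.0, 85.0], [7.0, 0.0, 0.0, 7.0, 1.0, -1.0, 85.0], [7.0, 0.0, 0.0, 7.0, 1.0, -1.0, 85.0], [7.0, 0.0, 0.0, 7.0, 0.0, 0.0, 85.0], [7.0, 0.0, 0.0, 7.0, 1.0, -1.0, 85.0], [6.0, 0.0, 0.0, 7.0, 0.0, -1.0, 85.0], [7.0, 0.0, 0.0, 7.0, 0.0, -1.0, 85.0], [7.0, 0.0, 0.0, 7.0, 0.0, -1.0, 85.0], [7.0, 0.0, 0.0, 7.0, 0.0, -1.0, 85.0], 
end [446.728 472.723 179.57 ]
```

Call:
play_rows(series=[[7,0,0,7,1,0,85],[7,0,0,7,1,0,85],[7,0,0,7,1,-1,85],[6,0,0,7,1,0,85],[7,0,0,6,1,0,85],[7,0,0,7,0,-1,85],[7,0,0,7,1,-1,85],[7,0,0,7,1,-1,85]])

```text
t: 17.05
position: [444.0, 468.5, 220.9]
tcp_rot: [1.222, 1.204, -1.231]
ft_force: [-0.8, -0.1, 0.0]
finger_gap: 0.997
```

Call:
play_rows(series=[[7,0,0,7,0,0,85],[7,0,0,7,1,-1,85],[6,0,0,7,0,-1,85],[7,0,0,7,0,-1,85],[7,0,0,7,0,-1,85],[7,0,0,7,0,-1,85],[0,0,0,0,0,0,85],[0,0,0,0,0,0,85]])

```text
t: 17.72
position: [446.1, 472.7, 178.5]
tcp_rot: [1.715, 0.775, -1.731]
ft_force: [-0.9, 0.4, 0.7]
finger_gap: 0.993
```

```bash

python3 -c "
from h import *
show()
im,p,R=looks('wrist',['measure_mid','cam_lens','cam_handle'])
np.savez('w17',p=p,R=R)
cv2.imwrite('pics/wrist17.png',im[:,:,::-1])"
```

```text
t 17.72 q [0.733 0.296 1.389 0.005 1.464 1.46 ] p [446.087 472.735 178.49 ] F [-0.948  0.443  0.723] gap 0.993
axes x,y,z: [-0.009 -0.001 -1.   ] [ 0.747 -0.665 -0.006] [-0.665 -0.747  0.007]
wrist measure_mid [(array([446. , 472.8,  26.9]), 0.7), (array([541.4, 478.4,  22.1]), 0.63), (array([441.8, 377.6,  25.3]), 0.6)]
wrist cam_lens [(array([568.2, 327.2, 123.5]), 0.76)]
wrist cam_handle [(array([415.5, 232.4,   0.3]), 0.55)]
```

View pics/wrist17.png

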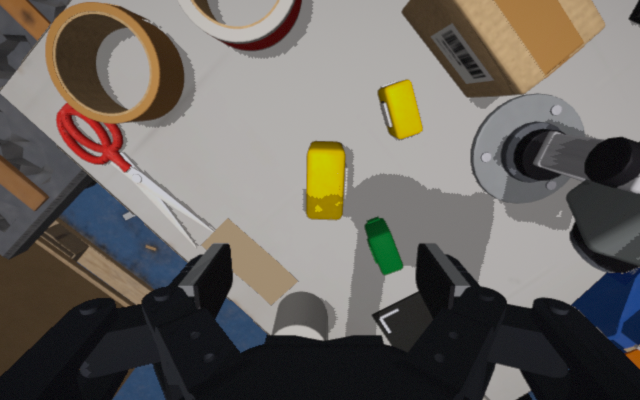

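The block sits at (326,180), centred between the jaws with its edges parallel to the pads. Going down.

Call:
play_rows(series=[[0,0,0,24,0.5,0,85],[0,0,0,24,0.5,0,85],[0,0,0,24,0,0,85],[0,0,0,24,0,0,85],[0,0,0,20,0,0,85],[0,0,0,10,0,0,85],[0,0,0,8,0,0,85],[0,0,0,0,0,0,85]])

```text
t: 18.58
position: [445.1, 472.0, 43.0]
tcp_rot: [1.715, 0.772, -1.734]
ft_force: [-0.5, 0.3, -0.3]
finger_gap: 0.996
```

```bash

python3 -c "
from h import *
show()
im,p,R=looks('wrist',[])
cv2.imwrite('pics/wrist18.png',im[:,:,::-1])
im,p,R=looks('scene',[])
cv2.imwrite('pics/scene18.png',cv2.resize(im[180:340,160:360],(750,600),interpolation=cv2.INTER_CUBIC)[:,:,::-1])"
```

```text
t 18.58 q [0.733 0.417 1.497 0.005 1.237 1.461] p [445.055 471.966  43.007] F [-0.496  0.278 -0.272] gap 0.996
axes x,y,z: [-0.01  -0.002 -1.   ] [ 0.745 -0.667 -0.006] [-0.667 -0.745  0.009]
```

View pics/wrist18.png

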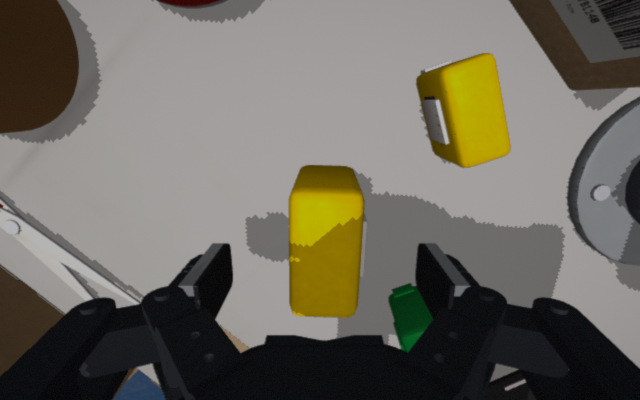

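View pics/scene18.png

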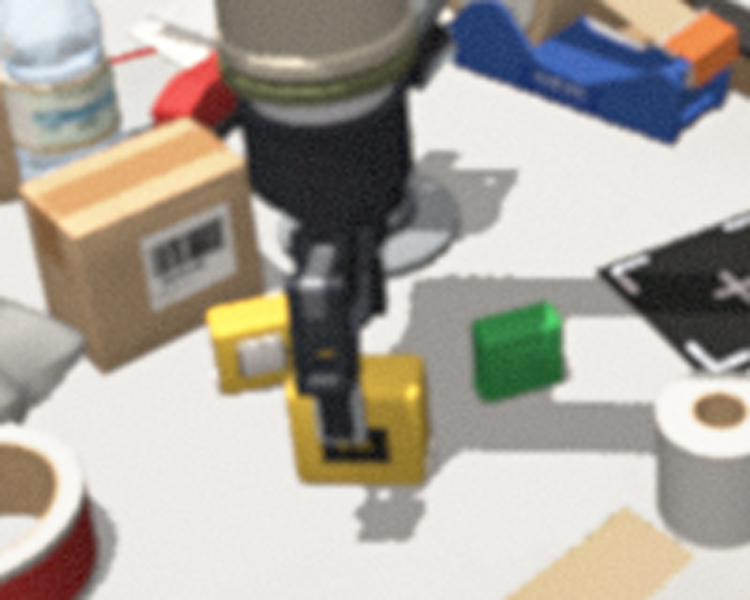

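Call:
play_rows(series=[[0,0,0,8,0,-2,85],[0,0,0,8,0,-2,85],[0,0,0,6,0,0,85],[0,0,0,0,0,0,85],[0,0,0,0,0,0,70],[0,0,0,0,0,0,55],[0,0,0,0,0,0,45]], squeeze=35)

```text
t: 19.27
position: [448.3, 475.6, 22.6]
tcp_rot: [1.717, 0.773, -1.732]
ft_force: [-0.2, 0.3, -0.1]
finger_gap: 0.596
```

```bash

python3 -c "
from h import *
show()
im,p,R=looks('wrist',[])
cv2.imwrite('pics/wrist19.png',im[:,:,::-1])
im,p,R=looks('scene',[])
cv2.imwrite('pics/scene19.png',cv2.resize(im[220:320,200:325],(750,600),interpolation=cv2.INTER_CUBIC)[:,:,::-1])"
```

```text
t 19.27 q [0.734 0.452 1.493 0.005 1.204 1.463] p [448.3   475.629  22.623] F [-0.248  0.334 -0.143] gap 0.596
axes x,y,z: [-0.008 -0.001 -1.   ] [ 0.744 -0.668 -0.006] [-0.668 -0.745  0.006]
```

View pics/wrist19.png

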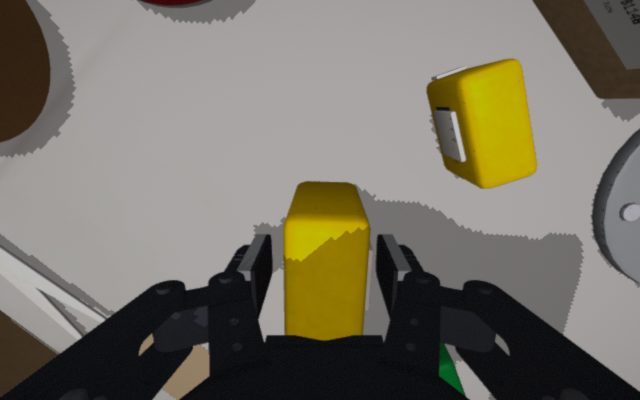

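View pics/scene19.png

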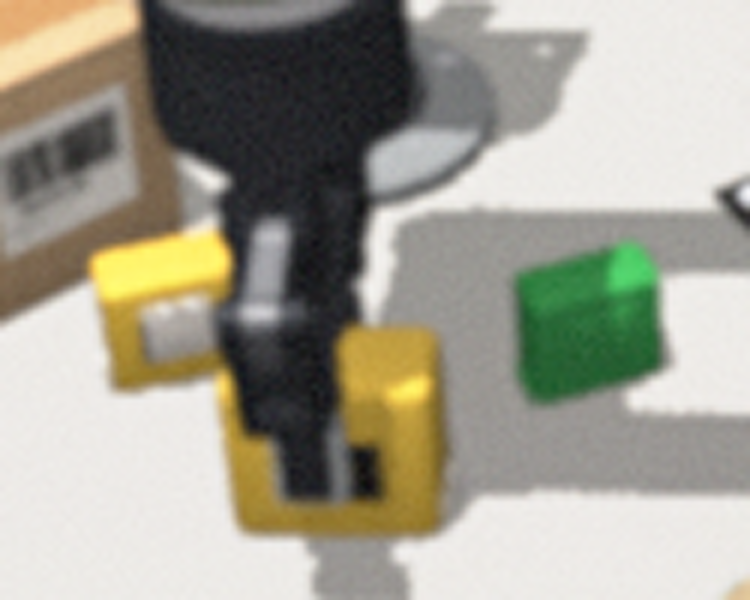

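Call:
play_rows(series=[[0,0,0,0,0,0,38],[0,0,0,0,0,0,30],[0,0,0,0,0,0,25],[0,0,0,0,0,0,25],[0,0,0,0,0,0,25],[0,0,0,0,0,0,25]], squeeze=40)

```text
t: 19.87
position: [448.4, 475.7, 22.8]
tcp_rot: [1.718, 0.773, -1.732]
ft_force: [-0.2, -0.1, 3.6]
finger_gap: 0.396
```

```bash

python3 -c "
from h import *
show()"
```

```text
t 19.87 q [0.734 0.452 1.492 0.005 1.204 1.463] p [448.412 475.709  22.755] F [-0.211 -0.135  3.575] gap 0.396
axes x,y,z: [-0.008 -0.001 -1.   ] [ 0.745 -0.668 -0.006] [-0.668 -0.745  0.006]
```

Call:
play_rows(series=[[0,0,0,-8,0,0,25],[0,0,0,-16,0,0,25],[0,0,0,-20,0,0,25],[0,0,0,-20,0,0,25],[0,0,0,-16,0,0,25],[0,0,0,-10,0,0,25],[0,0,0,0,0,0,25]])

```text
t: 20.45
position: [450.0, 476.6, 115.3]
tcp_rot: [1.721, 0.774, -1.729]
ft_force: [0.7, -0.2, -1.2]
finger_gap: 0.392
```

```bash

python3 -c "
from h import *
show()
im,p,R=looks('wrist',[])
cv2.imwrite('pics/wrist20.png',im[:,:,::-1])
im,p,R=looks('scene',['measure_mid'])
cv2.imwrite('pics/scene20.png',im[:,:,::-1])"
```

```text
t 20.45 q [0.733 0.354 1.437 0.005 1.354 1.463] p [450.031 476.605 115.287] F [ 0.721 -0.202 -1.16 ] gap 0.392
axes x,y,z: [-0.006  0.002 -1.   ] [ 0.745 -0.668 -0.005] [-0.668 -0.745  0.002]
scene measure_mid [(array([444.9, 470.8, 121.1]), 0.68), (array([438.9, 380.3,  24.3]), 0.66), (array([541.5, 474.1,  26.2]), 0.55), (array([568.9, 328. , 125.5]), 0.22)]
```

View pics/wrist20.png

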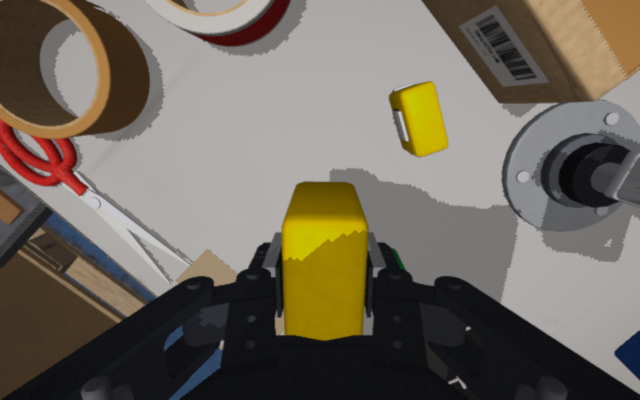

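View pics/scene20.png

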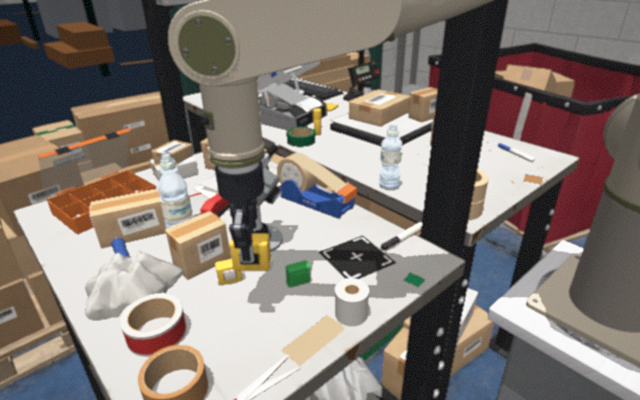

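The block is gripped and lifted upright (gap 0.39). Carrying it over the mat.

Call:
play_rows(series=[[0,0,0,0,10,14,25],[0,0,0,0,19,27,25],[0,0,0,0,20,29,25],[0,0,0,0,20,29,25],[0,0,0,0,20,29,25],[0,0,0,0,20,29,25],[0,0,0,0,19,28,25],[0,0,0,0,10,15,25]])

```text
t: 21.27
position: [416.1, 231.0, 110.6]
tcp_rot: [1.713, 0.771, -1.737]
ft_force: [-0.7, -0.5, -2.2]
finger_gap: 0.39
```

Call:
play_rows(series=[[0,0,0,0,0,0,25],[0,0,0,0,0,0,25],[0,0,0,0,0,0,25],[0,0,0,0,0,0,25]])

```text
t: 21.6
position: [417.9, 235.2, 112.3]
tcp_rot: [1.716, 0.773, -1.733]
ft_force: [0.2, 1.4, -1.9]
finger_gap: 0.391
```

```bash

python3 -c "
from h import *
show()
im,p,R=looks('wrist',[])
cv2.imwrite('pics/wrist21.png',im[:,:,::-1])
im,p,R=looks('scene',['measure_mid','cam_lens','cam_handle'])
cv2.imwrite('pics/scene21.png',im[:,:,::-1])
show()
print(delta([419.6,235.7,40],Rtool([0,0,-1],[.745,-.668,0])))"
```

```text
t 21.6 q [ 0.404 -0.103  1.939  0.003  1.314  1.133] p [417.919 235.227 112.293] F [ 0.188  1.352 -1.936] gap 0.391
axes x,y,z: [-0.009 -0.001 -1.   ] [ 0.745 -0.667 -0.006] [-0.667 -0.745  0.007]
scene measure_mid [(array([417.4, 231.8, 120.1]), 0.71), (array([442.8, 379.8,  20.6]), 0.62), (array([543.7, 476.3,  23.9]), 0.6), (array([307.4, 358.4,  -1. ]), 0.57)]
scene cam_lens [(array([568., 325., 125.]), 0.75)]
scene cam_handle [(array([569.2, 331. , 229.6]), 0.59)]
t 21.85 q [ 0.403 -0.103  1.939  0.003  1.315  1.133] p [418.024 235.081 112.631] F [ 0.086  0.46  -1.198] gap 0.393
axes x,y,z: [-0.009 -0.001 -1.   ] [ 0.745 -0.667 -0.006] [-0.667 -0.745  0.007]
(array([72.613,  1.193, -2.006]), array([0.054, 0.389, 0.34 ]))
```

View pics/wrist21.png

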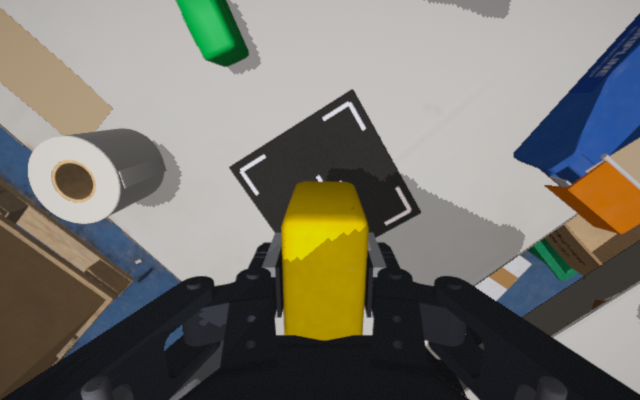

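View pics/scene21.png

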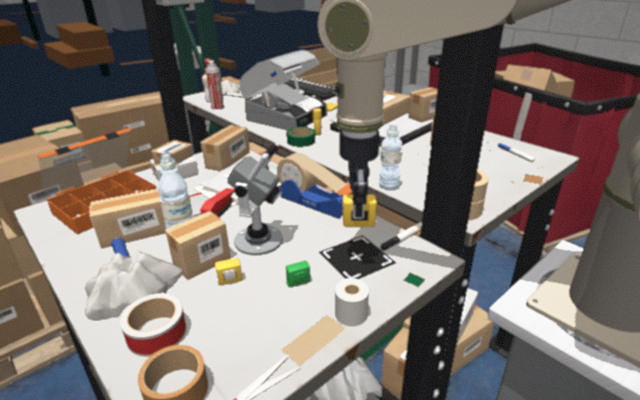

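The block is above the mat and the head is unobstructed, so I'll check the aim once more here.

```bash
python3 - <<'E'
from h import *
sc=8;c=(218,135)
im=cv2.imread('pics/scene21.png')
M_=np.float32([[sc,0,-c[0]*sc],[0,sc,-c[1]*sc]])
z=cv2.warpAffine(im,M_,(72*sc,72*sc),flags=cv2.INTER_CUBIC); cv2.imwrite('pics/zs21.png',z)
T=headmodel(np.radians(-149),np.radians(34),P+[1,0,1]); overlay(z,'scene',T,c,sc,(0,255,0)); cv2.imwrite('pics/zs21o.png',z)
im,_,_=looks('side',['cam_lens','cam_pivot','cam_handle']); im=im[:,:,::-1].copy(); cv2.imwrite('pics/side21.png',im)
sc=9;c=(255,170)
z=cv2.warpAffine(im,np.float32([[sc,0,-c[0]*sc],[0,sc,-c[1]*sc]]),(65*sc,65*sc),flags=cv2.INTER_CUBIC)
overlay(z,'side',headmodel(np.radians(-149),np.radians(34),P+[3,-1,1]),c,sc,(0,255,0)); cv2.imwrite('pics/zd21o.png',z)
E
```

```text
side cam_lens []
side cam_pivot []
side cam_handle [(array([574.8, 327.6, 229. ]), 0.91)]
```

View pics/zs21.png

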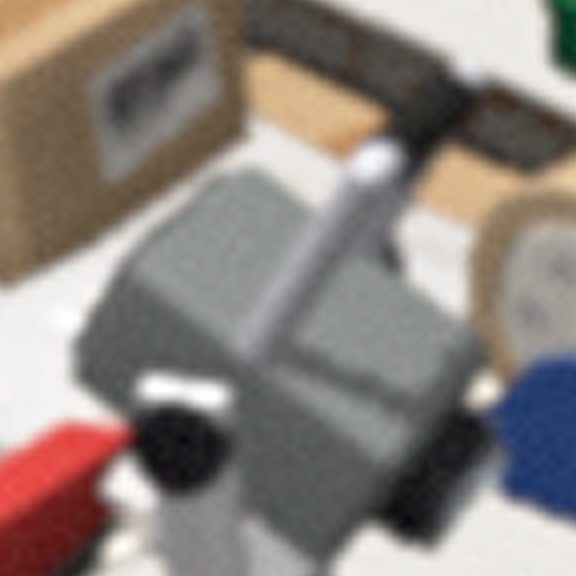

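View pics/zs21o.png

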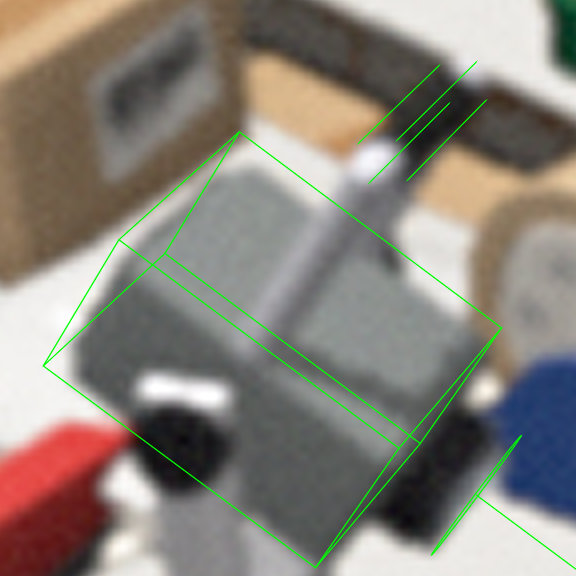

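View pics/zd21o.png

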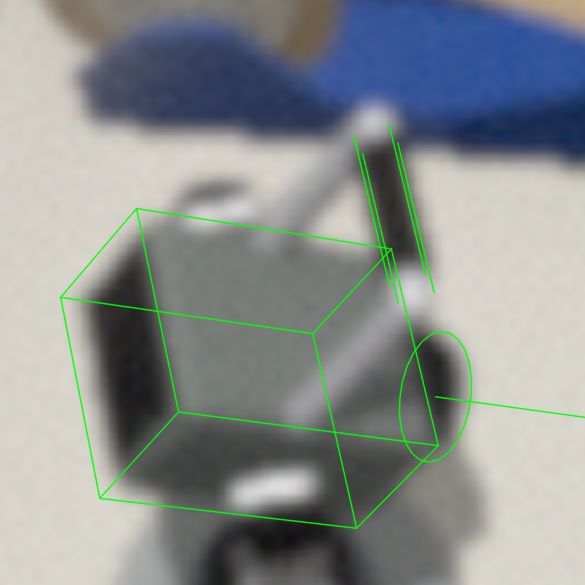

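Overall the readings scatter about 34°, which matches the target. Lowering the block.

Call:
play_rows(series=[[0,0,0,10,0.6,-1,25],[0,0,0,18,0.6,-1,25],[0,0,0,18,0,0,25],[0,0,0,16,0,0,25],[0,0,0,8,0,0,25],[0,0,0,4,0,0,25],[0,0,0,0,0,0,25],[0,0,0,0,0,0,25]])

```text
t: 22.72
position: [420.1, 235.3, 39.2]
tcp_rot: [1.717, 0.773, -1.732]
ft_force: [0.2, 1.0, -1.2]
finger_gap: 0.393
```

```bash

python3 -c "
from h import *
show()
im,p,R=looks('wrist',['measure_mid'])
cv2.imwrite('pics/wrist22.png',im[:,:,::-1])
im,p,R=looks('scene',['measure_mid'])
cv2.imwrite('pics/scene22.png',cv2.resize(im[180:300,300:450],(750,600),interpolation=cv2.INTER_CUBIC)[:,:,::-1])
show()"
```

```text
t 22.72 q [0.402 0.    1.986 0.003 1.163 1.132] p [420.059 235.288  39.17 ] F [ 0.245  1.04  -1.234] gap 0.393
axes x,y,z: [-0.008 -0.001 -1.   ] [ 0.745 -0.668 -0.006] [-0.668 -0.745  0.006]
wrist measure_mid []
scene measure_mid [(array([420.4, 229.5,  47.9]), 0.92), (array([541.8, 476.3,  24.7]), 0.87), (array([442.3, 377.4,  24.5]), 0.63)]
t 22.92 q [ 0.402 -0.001  1.986  0.003  1.163  1.132] p [420.533 235.512  39.797] F [-0.078  0.263 -1.976] gap 0.395
axes x,y,z: [-0.007 -0.    -1.   ] [ 0.745 -0.668 -0.005] [-0.668 -0.745  0.005]
```

View pics/scene22.png

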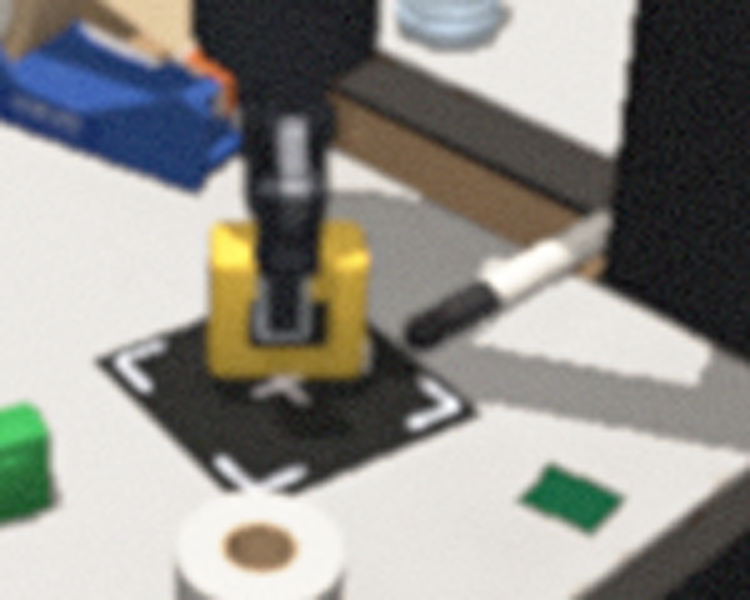

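Call:
play_rows(series=[[0,0,0,5,0,0,25],[0,0,0,4,0,0,25],[0,0,0,2.5,0,0,25],[0,0,0,0.5,0,0,25],[0,0,0,0,0,0,25],[0,0,0,0,0,0,25],[0,0,0,0,0,0,25]])

```text
t: 23.5
position: [419.6, 235.1, 26.7]
tcp_rot: [1.717, 0.773, -1.733]
ft_force: [-1.8, 0.4, 1.9]
finger_gap: 0.395
```

```bash

python3 -c "
from h import *
show()
im,p,R=looks('scene',['measure_mid'])
cv2.imwrite('pics/scene23.png',cv2.resize(im[180:300,300:450],(750,600),interpolation=cv2.INTER_CUBIC)[:,:,::-1])
show()"
```

```text
t 23.5 q [0.402 0.02  1.993 0.003 1.138 1.132] p [419.578 235.125  26.745] F [-1.788  0.43   1.853] gap 0.395
axes x,y,z: [-0.009 -0.001 -1.   ] [ 0.745 -0.668 -0.006] [-0.668 -0.745  0.007]
scene measure_mid [(array([441., 379.,  22.]), 0.98), (array([538.1, 475.7,  24.7]), 0.69), (array([417.7, 230.9,  35.9]), 0.57)]
t 23.6 q [0.402 0.019 1.993 0.003 1.138 1.132] p [419.56  235.116  26.745] F [-1.189 -0.163  1.629] gap 0.395
axes x,y,z: [-0.009 -0.001 -1.   ] [ 0.745 -0.668 -0.006] [-0.668 -0.745  0.007]
```

View pics/scene23.png

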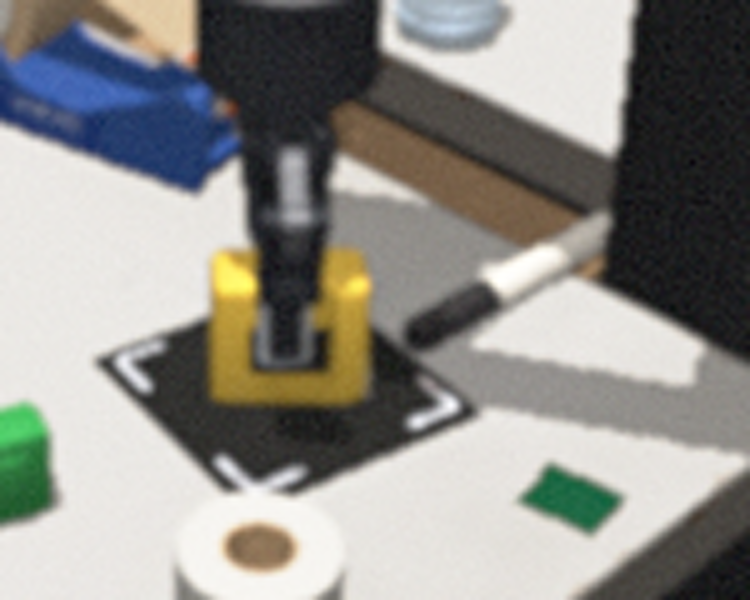

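Contact is felt (Fz went from −1.5 to +2 N). Releasing and rising straight up.

Call:
play_rows(series=[[0,0,0,0,0,0,42],[0,0,0,0,0,0,50],[0,0,0,0,0,0,60],[0,0,0,0,0,0,75],[0,0,0,0,0,0,80],[0,0,0,-6,0,0,80],[0,0,0,-20,0,0,80],[0,0,0,-30,0,0,80]])

```text
t: 24.27
position: [417.7, 234.1, 80.8]
tcp_rot: [1.711, 0.773, -1.738]
ft_force: [0.6, -0.1, -0.9]
finger_gap: 0.936
```

Call:
play_rows(series=[[0,0,0,-35,0,0,80],[0,0,0,-35,0,0,80],[0,0,0,-35,0,0,80],[0,0,0,-25,0,0,80],[0,0,0,0,0,0,80],[0,0,0,0,0,0,80],[0,0,0,0,0,0,80]])

```text
t: 24.85
position: [421.0, 235.2, 212.4]
tcp_rot: [1.717, 0.773, -1.733]
ft_force: [0.3, 0.1, 0.2]
finger_gap: 0.938
```

```bash

python3 -c "
from h import *
show()
im,p,R=looks('wrist',['measure_mid','mat_mid','cam_lens','cam_handle'])
np.savez('w24',p=p,R=R)
cv2.imwrite('pics/wrist24.png',im[:,:,::-1])
im,p,R=looks('scene',['measure_mid','cam_lens','cam_pivot','cam_handle'])
cv2.imwrite('pics/scene24.png',im[:,:,::-1])
im,p,R=looks('side',['measure_mid','cam_lens','cam_pivot','cam_handle'])
cv2.imwrite('pics/side24.png',im[:,:,::-1])
"
```

```text
t 24.85 q [ 0.401 -0.177  1.819  0.002  1.508  1.132] p [420.967 235.209 212.379] F [0.295 0.089 0.198] gap 0.938
axes x,y,z: [-0.009 -0.001 -1.   ] [ 0.745 -0.668 -0.006] [-0.668 -0.745  0.007]
wrist measure_mid [(array([438.7, 376.5,  25.3]), 0.82), (array([419. , 232. ,  33.6]), 0.57)]
wrist mat_mid []
wrist cam_lens []
wrist cam_handle []
scene measure_mid [(array([420.3, 231.2,  31.9]), 0.92), (array([443.5, 380.6,  22.9]), 0.83), (array([540.6, 479. ,  24.5]), 0.61), (array([307.2, 360.1,   2.1]), 0.52)]
scene cam_lens [(array([572.6, 327.3, 123.7]), 0.96), (array([308.5, 358.6,   3.2]), 0.68)]
scene cam_pivot [(array([611.5, 352.2, 159.3]), 0.6)]
scene cam_handle [(array([570.1, 330.3, 232.1]), 0.9)]
side measure_mid [(array([420.6, 235.6,  32.6]), 0.77), (array([542. , 475.4,  21.5]), 0.57), (array([443.7, 375.8,  18.7]), 0.5)]
side cam_lens [(array([567.5, 324.2, 123.2]), 0.82)]
side cam_pivot [(array([611.5, 352.3, 158.5]), 0.61)]
side cam_handle [(array([573.3, 331.5, 230.6]), 0.87), (array([422.6, 235.9,  31.2]), 0.22)]
```

View pics/wrist24.png

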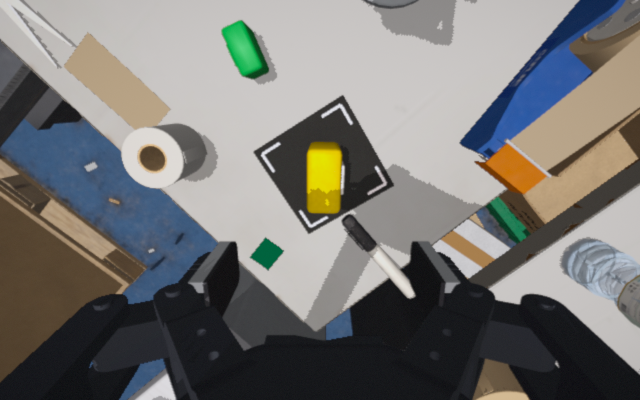

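View pics/scene24.png

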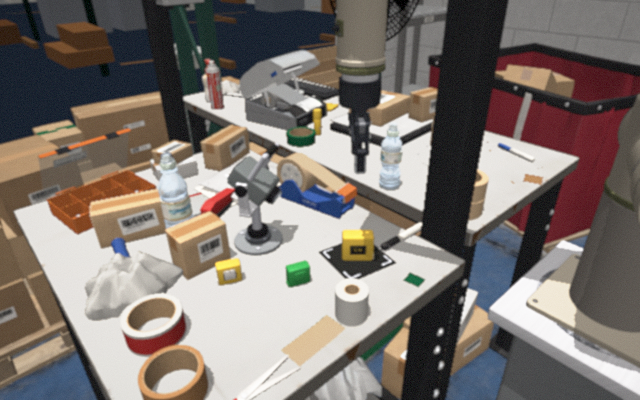

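The block stands upright on the mat, with network means of about (420, 233) against mat centre (418, 234). Averaged over eight lens fixes and seven handle fixes, the head is at az −149.0°, tilt 34.0° (target −148.6°, 34.2°). The gripper is clear of everything, so I'm handing in.

```bash
python3 -c "
from h import *
show(); print(arm.sign_off())"
```

```text
t 25.6 q [ 0.401 -0.177  1.818  0.002  1.509  1.132] p [421.246 235.315 212.776] F [-0.327 -0.426 -0.277] gap 0.93
axes x,y,z: [-0.009 -0.001 -1.   ] [ 0.744 -0.668 -0.006] [-0.668 -0.745  0.007]
the job is handed in; nothing more can be done
None
```

The camera is aimed at the mat's centre cross and the tape measure stands upright on the middle of the mat. I handed the job in at 25.6 s, with the gripper open and clear of everything.

**What I did:** I folded the arm past the post, gripped the camera's handle bar, swivelled the head about 57° and tilted it down to about 34°, then let go. After that I gripped the larger yellow block across its thickness, set it on the mat and rose clear.

**Last checks:**
- **Camera aim:** averaged lens and handle readings put it at azimuth −149.0°, tilt 34.0°, against a target of −148.6°, 34.2°. Single tilt estimates disagreed, from about 32° (head edges in the wrist view) to 36° (one pair of lens readings). I expect the true miss to be about 1°, possibly up to 2°.
- **Tape measure:** it stands upright at about (420, 233), against a mat centre of (418, 234).
- **Other things on the bench:** none looked moved in the last pictures.

**Didn't match the text:** the fingertips proved to be about level with the reported TCP, not 22 mm ahead of it. So my first try closed on top of the handle bar, with a light touch of about 9 N. I regripped 22 mm lower, and used this offset for the tape measure too.

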